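Pack the peg jar and stack the parts boxes

ROBOT

A 7-joint arm with a two-finger parallel gripper is mounted at the origin on a cart in front of the work surface, level with it; the furniture and walls round the work are solid. World frame = base frame: x ahead of the robot, y to its left, z up, the work surface at z = 0. Lengths are in m, angles in rad, forces in N, time in s.
With the tool pointing down it reaches from about 0.4 to 0.925 m from the base axis. Payload 4.1 kg.
Tool frame: the origin (TCP) lies between the finger pads; the fingertips stand bot.tcp_to_tips ahead of it and the grasp point (between the pads) lies 5 mm behind it (bot.tcp_to_tips is the distance from the TCP to the fingertips, in m); z points along the fingers, y is the line along which they close (so a half turn about z gives the same grasp; the last joint's range is limited). The gripper opens to 85 mm and grips with 20 to 120 N. Pads are 22 mm wide; open, the fingers measure 114 mm over their backs; the gripper's body (76 mm by 85 mm) begins 54 mm behind the grasp point. The pads swing forward as they close: fully open they stand 13 mm farther back than shut.
Start: joints at [-1.43, 0.398, 0.045, 1.537, -0.019, 1.207, -0.051], TCP at [0.154, 0.631, 0.245] pointing down, gripper open.
Joint ranges: [-2.82, 2.82], [-0.49, 2.23], [-1.37, 1.46], [0, 2.46], [-1.36, 4.5], [0.23, 2], [-2.94, 2.94]. Speed limits (rad/s): [2.57, 2.57, 3.14, 3.14, 3.14, 3.14, 3.14].

INTERFACE

Orientations are given as a unit quaternion [w, x, y, z].
In Python, from plant import bot gives the robot as it stands.
- The arm moves only by the tool servo_tool, never from a script. Its argument "rows" is text: rows parted by semicolons, each of 7 numbers parted by spaces: the turn, a rotation vector about the tool's x, y, z in rad, then the shift along the tool's x, y, z in m, then the finger opening in m, from 0 to 0.0854. In form: ax ay az x y z hand; .... A call has 1 to 5 rows; each row is the pose to reach, as a shift and turn from the pose commanded when the call began, along the tool's axes at that moment; what a row does not reach only later rows make up. A row lasts 1/8 s, in which the tool goes at most 62.5 mm and 10.7 degrees, less where a joint would pass 70% of its speed; a pose out of reach is approached as far as the arm can. A call with a gripper value outside its range is refused whole. The fingers move at their own pace and stop on an object; "grip_force" is the grip in N (left out, the last holds). Time passes only in rows, so rows that repeat a pose let the fingers close. It gives the time, the measured TCP pose, the force, the opening and the grip force at its end, in the units of the state.
- bot.state(): the state, without advancing time (a new reading comes with each control period).
- bot.get_image(name): name is "side" or "top" or "wrist"; returns a dict with "pixels" (420x560x3 uint8, blue, green, red), "vfov" (degrees; the focal length in pixels is half the picture's height over the tangent of half this angle, whatever the lens; pixels are square), "cx", "cy" (the principal point, pixels), "k1" (the pictures are not rectified: a ray, as slopes to the right and down, at radius r is drawn at 1 + k1 r^2 times it, then the intrinsics apply), "eye" and "attitude" of the camera in the world. Camera axes: x right, y down, z forward; pixel columns grow to the right and rows downward; lengths in m; the calibration is good to about 2 mm. A picture is of the moment at which its call begins. There is no depth.
- bot.sign_off(): hands the job in; it is judged then, once.
Trained networks look in a picture, given as the dict that the camera call returned (one of the last four; its "shot" number tells which), for a name from the list of things; names that differ only in an ending like _2 or _b are one class to them, and where a whole thing is asked for, a point or a joint stands for the part that bears it (a point fixed in the world has none). Each returns a list of dicts, best first, with "confidence" (0 to 1); they miss things now and then, are a little off and sometimes report something else, mostly with a low value. They report only what shows in the picture. A call takes as long as a camera call.
- bot.look_for(picture, query): "rect" ([left, top, right, bottom] in pixels, round what is visible of it).
- bot.outline_of(picture, query): "mask" (420x560 bool, what is visible of it) and "rect" ([left, top, right, bottom] in pixels, round what is visible of it).
The state is a dict: "clock": time; "joint_positions": joint angles; "joint_velocities": joint speeds; "tau": joint torques, N m; "tool_pos": TCP position; "tcp_rot": TCP orientation; "ft_force": force on the tool from outside, world axes, zero at the start; "moment": the same for the moment, N m; "opening": opening from 0.0 (shut) to 1.0 (fully open); "gripper_force": force on a finger pad.
Only numpy, scipy, OpenCV 4.12 (cv2) and the standard library are available. Lean on these libraries where they do the work, as an engineer would, in place of code of your own. Each camera call takes 0.05 s, during which the arm holds its last target. There are 200 camera calls.

TASK

Put the small jar of pegs upright inside the open wide case and shut the case's lid. Then take the deep box off the sloping stand and stack it on the case, and stack the shallow box on top of the deep one, each sitting level with the pockets in its base locked down over the lugs of the lid below. Do not knock over the jar or shove the glue bottle, tape measure and roll of tape about.

Things in the scene. Friction and masses are not known exactly. Their poses are not given: they have to be found in the camera images.
- peg_jar: small round screw-top jar with dark lid, 52 mm across, 48 mm high, about 120 g, standing upright on the bench in front. Origin: centre of its underside; z up.
- case: wide open-topped light-wood case fixed to the bench, 130 mm long (its x) by 96 mm wide (its y), walls 60 mm high and 5 mm thick, floor 5 mm thick (inside 120 x 86 mm, 55 mm deep). Origin: centre of its underside, on the bench; z up. Its lid is hinged along the long edge at its +y side.
- case_in (a point): centre of the case's inner floor, 5 mm above the bench.
- case_hinge (a point): middle of the lid's hinge line, on the case's +y rim, 60 mm above the bench; the hinge line runs along the case's x.
- case_lid (a joint): angle of the case's lid in rad: 0 shut (level on the walls), 1.57 upright, up to 2.0 leaning outward past upright, toward the case's +y. The lid is a 130 x 96 x 6 mm board, 96 mm from hinge to free edge, about 90 g. A stiff hinge: it stays where it is left and takes about 1 N at the free edge to move.
- case_seat (a point): centre of the lid's outer face; with the lid shut it lies 66 mm above the bench over the middle of the case, x along the case's x and z up. The lid carries two round tapered lugs, 30 mm either side of this point along x: 6 mm high, 20 mm across at the foot, 13 mm at the top.
- stand: wooden stand fixed to the bench, 190 mm wide (y), its deck sloping up 24 degrees along its x, deck middle 40 mm above the bench. The two boxes lie flat on it side by side, 100 mm between centres, long sides up the slope, lower ends at a lip 10 mm proud. Either box may be on either side. Origin: on the bench, 35 mm nearer the low edge than the deck middle.
- deep_box: plain light-wood box, lid fast shut, 110 mm long (x), 60 mm wide (y), 50 mm high to the lid top, about 200 g; it starts on the stand. On its lid two lugs like the case lid's; in its base, under them, two square pockets 24 mm wide, 8 mm deep, 30 mm either side of centre along x. Goes on either way round. Origin: centre of the underside; z: out through the lid. The deeper of the two.
- deep_box_seat (a point): centre of the deep box's lid top, 50 mm above its underside, between its lugs; axes as the box's.
- shallow_box: plain light-wood box, lid fast shut, 110 mm long (x), 60 mm wide (y), 32 mm high to the lid top, about 140 g; it starts on the stand. On its lid two lugs like the case lid's; in its base, under them, two square pockets 24 mm wide, 8 mm deep, 30 mm either side of centre along x. Goes on either way round. Origin: centre of the underside; z: out through the lid. The shallower of the two.
- glue: bystander: glue bottle 48 mm across, 150 mm high, standing upright on the towel behind the work. Origin: centre of its underside.
- tape: bystander: tape measure 51 x 89 x 64 mm on the bench at the front left. Origin: centre of its underside.
- mask: bystander: roll of masking tape 96 mm across, 25 mm high, lying flat at the front right. Origin: centre of its underside.

How it is judged:
By the outcome, as a careful person would: the job done as asked, in the order asked, and still so for the second after the job is handed in, with the robot touching nothing.
It also fails if it takes over 69 s, if anything falls off the work surface, if the arm or the gripper's body presses on something with over 40 N, if the wrist force passes 120 N, or if a joint passes its speed limit or range.

## Working session

There is one attempt and no reset: what is moved stays moved. The work goes in short steps, Python scripts to look and compute and a tool call to move; the robot and the scene stay as the last step left them, time stands still between calls to the robot, and variables do not carry over. Pictures are saved under pics/ and viewed, at most 10 in all, crops included, and the job is handed in when it is done.

Besides the shell and the picture viewer there is one more tool, called after "Call:" in YAML: its name, and indented under it one key for each argument. servo_tool: Moves the arm, as the interface text tells. Its arguments: {"type":"object","properties":{"rows":{"type":"string"},"grip_force":{"type":"number"}},"required":["rows"]}

```bash
ls; mkdir -p pics
python3 - <<'E'
from plant import bot
import cv2
s=bot.state(); print({k:(v if not hasattr(v,'round') else v) for k,v in s.items()}); print(bot.tcp_to_tips)
for n in("top","side"):
    p=bot.get_image(n); cv2.imwrite(f"pics/{n}0.png",p["pixels"]); print(n,{k:v for k,v in p.items() if k!="pixels"})
    for q in("peg_jar","case","case_lid","stand","deep_box","shallow_box","glue","tape","mask"):
        print(q,[( [round(float(x)) for x in d["rect"]],round(d["confidence"],2)) for d in bot.look_for(p,q)][:2])
E
```

```text
pics
{'clock': 0.0, 'joint_positions': array([-1.42998608,  0.39921189,  0.04503231,  1.53783825, -0.01867803,
        1.20691441, -0.05074463]), 'joint_velocities': array([-1.82841525e-03, -8.06530451e-04, -8.91510107e-05,  7.32473255e-05,
       -1.76685990e-04,  7.77971069e-04,  1.96111545e-03]), 'tau': array([ 1.30615890e-04, -4.75132263e+01,  1.36515252e+00, -2.54216820e+01,
        1.18318421e-02,  9.67119529e-03, -5.64049202e-06]), 'tool_pos': array([0.15422795, 0.63082863, 0.24426914]), 'tcp_rot': array([-3.90214768e-05,  1.19579504e-01,  9.92824149e-01, -9.74693524e-04]), 'ft_force': array([ 0.80963196, -0.45291655, -0.61709278]), 'moment': array([0.04179773, 0.02011539, 0.0292663 ]), 'gripper_force': 0.0, 'opening': 0.9957992873445186}
0.014
top {'vfov': 47.204204222865975, 'cx': 275.25137789564536, 'cy': 204.85888841980608, 'k1': 0.016930230231054194, 'eye': array([ 0.39017708, -0.13469435,  1.01546776]), 'attitude': array([ 0.06679526, -0.66194563,  0.74250319, -0.07781646]), 'shot': 1}
peg_jar [([286, 272, 316, 299], 0.6), ([204, 178, 243, 241], 0.46)]
case [([302, 169, 
[... 242 characters left out ...]
 []
tape [([156, 284, 192, 326], 0.58)]
mask [([363, 246, 413, 296], 0.74), ([153, 185, 194, 243], 0.42)]
side {'vfov': 51.09047544152979, 'cx': 281.17222421725535, 'cy': 209.8126906256583, 'k1': -0.12187841691463598, 'eye': array([0.50629046, 0.80746433, 0.59553459]), 'attitude': array([ 0.02293861, -0.03475127,  0.85940171, -0.50960266]), 'shot': 2}
peg_jar [([337, 209, 358, 234], 0.81), ([267, 168, 318, 201], 0.71)]
case [([268, 166, 324, 221], 0.84)]
case_lid [([269, 167, 319, 202], 0.78)]
stand [([240, 221, 300, 295], 0.94), ([323, 182, 356, 204], 0.52)]
deep_box [([254, 210, 304, 252], 0.75)]
shallow_box []
glue [([192, 179, 212, 233], 0.83)]
tape [([334, 262, 378, 296], 0.81)]
mask []
```

Run:
```python
import cv2,numpy as np
a=cv2.imread("pics/top0.png")[130:350,120:430]; b=cv2.imread("pics/side0.png")[140:320,170:410]
cv2.imwrite("pics/c_top.png",cv2.resize(a,None,fx=2.5,fy=2.5,interpolation=3))
cv2.imwrite("pics/c_side.png",cv2.resize(b,None,fx=3.2,fy=3.2,interpolation=3))
```

```text
(no output)
```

View pics/c_top.png

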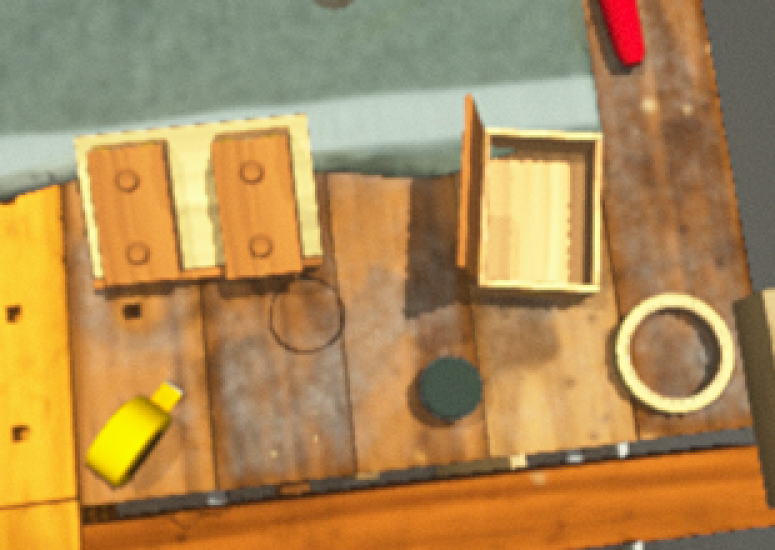

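View pics/c_side.png

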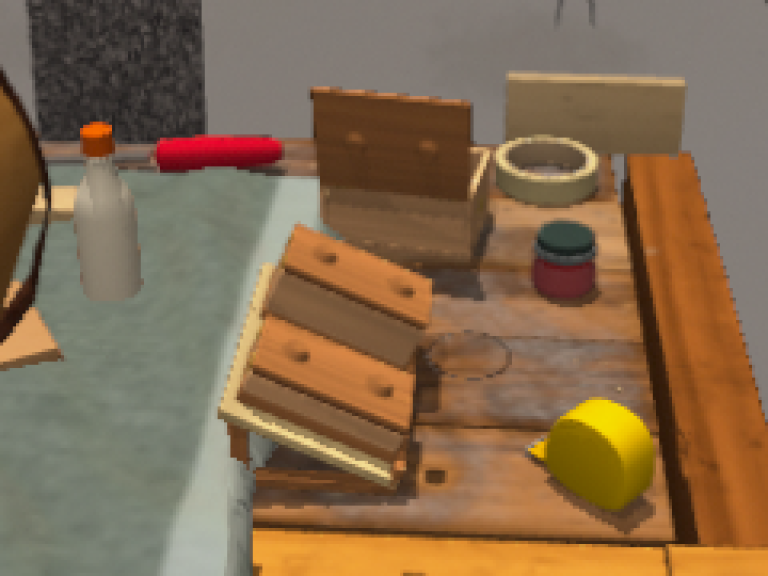

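The pictures show the case with its lid upright (top crop, rim corners about (483,128), (603,135), (600,293), (478,288)). The jar is at (450,388). The stand holds the shallow box on the left and the deep box on the right. I'll fit the poses from these points in both views.

```bash
cat > h.py <<'E'
import numpy as np
from scipy.spatial.transform import Rotation as R
from scipy.optimize import least_squares
def rot(q): return R.from_quat([q[1],q[2],q[3],q[0]])
def rz(a): return R.from_euler('z',a)
class Cam:
    def __init__(s,vfov,cx,cy,k1,eye,att):
        s.f=210/np.tan(np.radians(vfov)/2); s.c=np.array([cx,cy]); s.k1=k1; s.e=np.array(eye); s.r=rot(att)
    def proj(s,P):
        p=s.r.inv().apply(np.atleast_2d(P)-s.e); u=p[:,:2]/p[:,2:]
        return u*(1+s.k1*(u**2).sum(1,keepdims=True))*s.f+s.c
    def plane(s,px,z):
        d=(np.atleast_2d(px)-s.c)/s.f; u=d.copy()
        for _ in range(9): u=d/(1+s.k1*(u**2).sum(1,keepdims=True))
        v=s.r.apply(np.c_[u,np.ones(len(u))]); return s.e+v*((z-s.e[2])/v[:,2])[:,None]
def cam(p): return Cam(*[p[k] for k in("vfov","cx","cy","k1","eye","attitude")])
top=Cam(47.204204222865975,275.25137789564536,204.85888841980608,0.016930230231054194,[0.39017708,-0.13469435,1.01546776],[0.06679526,-0.66194563,0.74250319,-0.07781646])
side=Cam(51.09047544152979,281.17222421725535,209.8126906256583,-0.12187841691463598,[0.50629046,0.80746433,0.59553459],[0.02293861,-0.03475127,0.85940171,-0.50960266])
def case_pts(x,y,a,pts): return rz(a).apply(np.array(pts))+[x,y,0]
def lid_pts(x,y,a,th):  # free edge, outer face, +x then -x corner, lug tops
    o=lambda X,l,n:[X,.048-l*np.cos(th)+n*np.sin(th),.06+l*np.sin(th)+n*np.cos(th)]
    return case_pts(x,y,a,[o(.065,.096,.006),o(-.065,.096,.006),o(.03,.048,.012),o(-.03,.048,.012)])
def box(x,y,a,t,side_y,h):  # box origin & axes on stand
    Rb=rz(a)*R.from_euler('y',-np.radians(24))
    o=rz(a).apply([.035,side_y,.040])+[x,y,0]+Rb.apply([t,0,0]); return o,Rb
E
cat > fit0.py <<'E'
from h import *
T=lambda p:np.array(p)/2.5+[120,130]; S=lambda p:np.array(p)/3.2+[170,140]
j=lambda v:np.r_[(top.proj([v[0],v[1],.048])-T([450,388])).ravel(),(side.proj([v[0],v[1],.048])-S([566,237])).ravel()]
r=least_squares(j,[.5,-.1]);print("jar",r.x,r.fun.round(1))
ct=T([[603,135],[600,293],[478,288],[484,130]]);rim=[[.065,-.048,.06],[-.065,-.048,.06],[-.065,.048,.06],[.065,.048,.06]]
ls=S([[313,88],[471,103],[356,137],[428,147]])
f=lambda v:np.r_[(top.proj(case_pts(*v[:3],rim))-ct).ravel(),(side.proj(lid_pts(*v))-ls).ravel()]
r=least_squares(f,[.5,-.2,0,1.57]);print("case",r.x,r.fun.round(1))
def g(v):
    e=[]
    for c,pd,ps in((top,T([[252,172],[261,245]]),T([[127,181],[138,254]])),(side,S([[326,257],[403,290]]),S([[299,353],[383,387]]))):
        for s,h,px in((-.05,.056,pd),(.05,.038,ps)):
            o,Rb=box(*v,s,h); e.append(c.proj(o+Rb.apply([[.03,0,h],[-.03,0,h]]))-px)
    return np.ravel(e)
r=least_squares(g,[.5,.1,0,0]);print("stand",r.x,r.fun.round(1))
for s,h in((-.05,.05),(.05,.032)): print(box(*r.x,s,h)[0])
E
python3 fit0.py
```

```text
jar [ 0.4221902  -0.19031679] [-0.6  0.2 -0.1 -1.8]
case [ 0.55415029 -0.28224018 -0.16462117  1.71726163] [-0.4  0.3 -0.1  0.2  0.6 -0.2  0.3 -0.  -0.3 -1.1  0.4 -0.9 -0.3  1.9
 -0.2  1.1]
stand [ 0.58213219 -0.00500119 -0.00140403 -0.02024988] [-0.2  0.7  0.   0.9  0.2  0.8  0.2  0.5 -0.7 -0.3 -0.9 -0.5 -0.6 -0.
 -0.9  0.1]
[ 0.59856279 -0.05502431  0.03176363]
[0.59870319 0.04497559 0.03176363]
```

```bash
cat > plan.py <<'E'
from h import *
from scipy.spatial.transform import Slerp
def down(yaw,pitch=0):  # tool pointing down, tool x at yaw; pitch leans tool z toward world +x
    x=np.array([np.cos(yaw),np.sin(yaw),0]); z=np.array([0,0,-1.]); r=R.from_matrix(np.c_[x,np.cross(z,x),z])
    return R.from_euler('y',-pitch)*r
def plan(p,q,way,mm=.05,deg=9):
    """way: list of (pos,Rot,hand,[hold rows]); prints calls of 5 rows"""
    p=np.array(p,float); Rc=q; rows=[]
    for w in way:
        P,Q,hand=np.array(w[0],float),w[1],w[2]; hold=w[3] if len(w)>3 else 0
        n=max(1,int(np.ceil(max(np.linalg.norm(P-p)/(w[4] if len(w)>4 else mm),np.degrees((Rc.inv()*Q).magnitude())/deg))))
        sl=Slerp([0,1],R.concatenate([Rc,Q]))
        rows+=[(p+(P-p)*k/n,sl(k/n),hand) for k in range(1,n+1)]+[(P,Q,hand)]*hold
        p,Rc=P,Q
    p,Rc=np.array(plan.p),plan.q
    for i in range(0,len(rows),5):
        ch=rows[i:i+5]; out=[]
        for P,Q,h in ch:
            v=np.round((Rc.inv()*Q).as_rotvec(),3); d=np.round(Rc.inv().apply(P-p),4)
            out.append(" ".join(f"{x:g}" for x in [*v,*d,h]))
        print("; ".join(o.replace("-0 ","0 ") if o.startswith("-0 ") else o for o in out))
        p=p+Rc.apply(d); Rc=Rc*R.from_rotvec(v)
    print("rows",len(rows),"end",p.round(4))
def go(way,**k):
    from plant import bot
    s=bot.state(); plan.p=s["tool_pos"]; plan.q=rot(s["tcp_rot"]); print("t",round(s["clock"],2),"F",s["ft_force"].round(1),"open",round(s["opening"],3),"pos",plan.p.round(4))
    plan(plan.p,plan.q,way,**k)
E
python3 - <<'E'
from plan import *
D=down(1.406)
go([([.40,.32,.27],down(2.0),.085),([.422,-.15,.20],D,.085),([.422,-.19,.16],D,.085)])
g=side.plane([[202,233]],0);print("glue",g)
E
```

```text
t 1.0 F [-0.6 -0.4 -0.1] open 0.997 pos [0.1544 0.6315 0.2454]
0 -0 0.113 -0.0391 -0.0305 -0.0031 0.085; 0 -0 0.225 -0.0781 -0.0611 -0.0062 0.085; 0 -0 0.338 -0.1172 -0.0916 -0.0092 0.085; 0 -0 0.451 -0.1563 -0.1221 -0.0123 0.085; 0 -0 0.564 -0.1954 -0.1526 -0.0154 0.085
0 -0 0.112 -0.0493 -0.005 -0.0031 0.085; 0 -0 0.225 -0.0987 -0.0099 -0.0062 0.085; 0 -0 0.338 -0.148 -0.0148 -0.0093 0.085; 0 -0 0.397 -0.1834 -0.0458 -0.0023 0.085; 0 -0 0.457 -0.2187 -0.0769 0.0047 0.085
0 -0 0.059 -0.0454 -0.0122 0.007 0.085; 0 -0 0.119 -0.0909 -0.0245 0.014 0.085; 0 -0 0.178 -0.1363 -0.0367 0.021 0.085; 0 -0 0.237 -0.1817 -0.049 0.028 0.085; 0 -0 0.297 -0.2272 -0.0612 0.035 0.085
0 -0 0.059 -0.047 0.0016 0.007 0.085; 0 -0 0.119 -0.094 0.0031 0.014 0.085; 0 -0 0.178 -0.1411 0.0047 0.021 0.085; 0 -0 0.178 -0.1611 0.0045 0.041 0.085; 0 -0 0.178 -0.1811 0.0042 0.061 0.085
rows 20 end [ 0.422 -0.19   0.16 ]
glue [[ 0.79339614 -0.13788516  0.        ]]
```

Call:
servo_tool:
  rows: "0 0 0.113 -0.039 -0.031 -0.003 0.085; 0 0 0.225 -0.078 -0.061 -0.006 0.085; 0 0 0.338 -0.117 -0.092 -0.009 0.085; 0 0 0.451 -0.156 -0.122 -0.012 0.085; 0 0 0.564 -0.195 -0.153 -0.015 0.085"

```text
clock: 1.62
tool_pos: [0.3084, 0.4352, 0.2607]
tcp_rot: [0.0, 0.393, 0.92, 0.0]
ft_force: [0.4, 0.7, -0.7]
opening: 0.994
gripper_force: 0.0
```

Call:
servo_tool:
  rows: "0 0 0.112 -0.049 -0.005 -0.003 0.085; 0 0 0.225 -0.099 -0.010 -0.006 0.085; 0 0 0.338 -0.148 -0.015 -0.009 0.085; 0 0 0.397 -0.183 -0.046 -0.002 0.085; 0 0 0.457 -0.219 -0.077 0.005 0.085"

```text
clock: 2.25
tool_pos: [0.4044, 0.2239, 0.2554]
tcp_rot: [0.0, 0.59, 0.807, 0.0]
ft_force: [1.2, -0.0, 1.0]
opening: 0.997
gripper_force: 0.0
```

Call:
servo_tool:
  rows: "0 0 0.059 -0.045 -0.012 0.007 0.085; 0 0 0.119 -0.091 -0.024 0.014 0.085; 0 0 0.178 -0.136 -0.037 0.021 0.085; 0 0 0.237 -0.182 -0.049 0.028 0.085; 0 0 0.297 -0.227 -0.061 0.035 0.085"

```text
clock: 2.88
tool_pos: [0.4152, -0.0109, 0.2205]
tcp_rot: [0.0, 0.703, 0.711, 0.001]
ft_force: [0.1, -0.3, -0.2]
opening: 0.999
gripper_force: 0.0
```

Call:
servo_tool:
  rows: "0 0 0.059 -0.047 0.002 0.007 0.085; 0 0 0.119 -0.094 0.003 0.014 0.085; 0 0 0.178 -0.141 0.005 0.021 0.085; 0 0 0.178 -0.161 0.005 0.021 0.085; 0 0 0.178 -0.171 0.004 0.021 0.085"

```text
clock: 3.5
tool_pos: [0.4213, -0.1815, 0.1994]
tcp_rot: [0.0, 0.764, 0.646, -0.0]
ft_force: [-0.7, -0.4, -0.7]
opening: 0.992
gripper_force: 0.0
```

Run:
```python
from plan import *
from plant import bot
import cv2
p=bot.get_image("wrist"); cv2.imwrite("pics/w1.png",p["pixels"]); c=cam(p)
np.save("w1.npy",{k:p[k] for k in p if k!="pixels"},allow_pickle=True)
d=bot.outline_of(p,"peg_jar")
for x in d[:2]:
    m=x["mask"]; ys,xs=np.nonzero(m); print(x["rect"],x["confidence"],m.sum())
print(c.e, c.proj([[.422,-.19,.048],[.422,-.19,0]]))
go([([.422,-.19,.16],down(1.406),.085)])
```

```text
[246.4, 166.4, 310.8, 240.1] 0.91 3442
[ 0.43246059 -0.11431425  0.32865359] [[274.27037226 206.7451175 ]
 [273.88174684 192.77612693]]
t 3.6 F [ 0.1  0.6 -0.3] open 0.998 pos [ 0.4213 -0.1809  0.1994]
0 -0 -0.001 -0.0089 0.0022 0.0394 0.085
rows 1 end [ 0.422 -0.19   0.16 ]
```

View pics/w1.png

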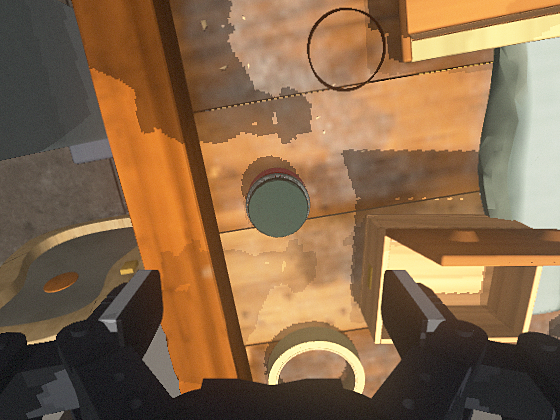

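Run:
```python
from plan import *
i=np.load("w1.npy",allow_pickle=True).item(); c=cam(i)
print("jar",c.plane([[278.3,207]],.048))
P=(.5541,-.2822,-.1646)
print(c.proj(case_pts(*P,[[.065,-.048,.06],[-.065,-.048,.06],[-.065,.048,.06],[.065,.048,.06]])).round(0).tolist(), c.proj(lid_pts(*P,1.717)).round(0).tolist())
j=c.plane([[278.3,207]],.048)[0]; x,y=j[:2]
D=down(1.406)
go([([x,y,.10],D,.085),([x,y,.028],D,.085,2,.04),([x,y,.028],D,.03,4)])
import cv2
a=cv2.imread("pics/w1.png")[190:370,340:560];cv2.imwrite("pics/w1c.png",cv2.resize(a,None,fx=3.2,fy=3.2,interpolation=3))
```

```text
jar [[ 0.42506119 -0.19072213  0.048     ]]
[[521.0, 343.0], [370.0, 345.0], [379.0, 238.0], [544.0, 237.0]] [[672.0, 261.0], [433.0, 264.0], [547.0, 234.0], [456.0, 234.0]]
t 3.6 F [ 0.1  0.6 -0.3] open 0.998 pos [ 0.4213 -0.1809  0.1994]
0 -0 -0.001 -0.0046 0.0027 0.0497 0.085; 0 -0 -0.001 -0.0091 0.0053 0.0994 0.085; 0 -0 -0.001 -0.0091 0.0053 0.1354 0.085; 0 -0 -0.001 -0.0091 0.0053 0.1714 0.085; 0 -0 -0.001 -0.0091 0.0053 0.1714 0.085
0 -0 -0 -0 0 -0 0.085; 0 -0 -0 -0 0 -0 0.03; 0 -0 -0 -0 0 -0 0.03; 0 -0 -0 -0 0 -0 0.03; 0 -0 -0 -0 0 -0 0.03
0 -0 -0 -0 0 -0 0.03
rows 11 end [ 0.4251 -0.1907  0.028 ]
```

View pics/w1c.png

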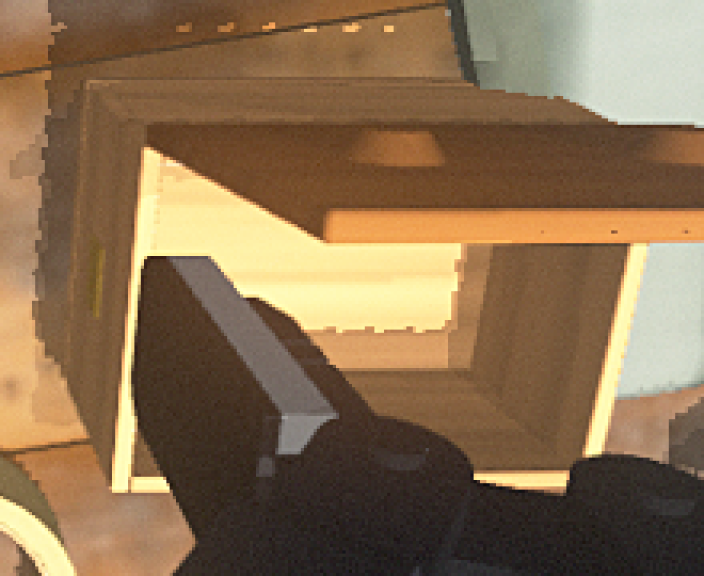

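The wrist view shows the jar lid at about (278,207) and the near case rim at (375,344)–(385,232). Both are about 3 mm from the top-view fit, so I'll use the mean for the jar grasp.

Call:
servo_tool:
  rows: "0 0 -0.001 -0.005 0.002 0.05 0.085; 0 0 -0.001 -0.009 0.004 0.099 0.085; 0 0 -0.001 -0.009 0.004 0.135 0.085; 0 0 -0.001 -0.009 0.004 0.171 0.085; 0 0 -0.001 -0.009 0.004 0.171 0.06"
  grip_force: 35

```text
clock: 4.22
tool_pos: [0.4223, -0.1878, 0.0265]
tcp_rot: [-0.003, 0.762, 0.647, -0.001]
ft_force: [-0.5, 0.3, 0.0]
opening: 0.815
gripper_force: 0.0
```

Call:
servo_tool:
  rows: "0 0 0 0 0 0 0.03; 0 0 0 0 0 0 0.03; 0 0 0 0 0 0 0.03; 0 0 0 0 0 0 0.03"

```text
clock: 4.72
tool_pos: [0.4252, -0.1898, 0.0296]
tcp_rot: [0.001, 0.763, 0.647, 0.001]
ft_force: [-1.1, 1.9, 8.1]
opening: 0.585
gripper_force: 37.2
```

Run:
```python
from plan import *
from plant import bot
print(bot.state()["joint_positions"].round(2))
c=(.555,-.290)
go([([.43,-.215,.12],down(1.2),.03),([.44,-.30,.13],down(.4),.03),([*c,.13],down(-.9),.03),([*c,.13],down(-1.736),.03),([*c,.06],down(-1.736),.03),([*c,.0375],down(-1.736),.03,1,.02)],deg=10)
```

```text
[-0.25  0.47  0.7   2.17 -0.5   0.66  0.64]
t 4.72 F [-1.1  1.9  8.1] open 0.585 pos [ 0.4252 -0.1898  0.0296]
0.001 -0.001 0.104 -0.012 0.0046 -0.0452 0.03; 0.003 -0.001 0.207 -0.0239 0.0091 -0.0904 0.03; 0.002 -0.001 0.367 -0.0404 0.0139 -0.0924 0.03; 0.002 -0.002 0.527 -0.0568 0.0186 -0.0944 0.03; 0.002 -0.002 0.687 -0.0733 0.0234 -0.0964 0.03
0 0 0.16 -0.0097 0.0141 -0.002 0.03; 0 0 0.32 -0.0194 0.0282 -0.004 0.03; 0 0 0.483 -0.0078 0.0367 -0.004 0.03; 0 -0 0.645 0.0038 0.0452 -0.004 0.03; 0 -0 0.808 0.0155 0.0538 -0.004 0.03
0 -0 0.162 0.0142 -0.0025 0 0.03; 0 -0 0.325 0.0284 -0.005 0 0.03; 0 -0 0.487 0.0426 -0.0075 0 0.03; 0 -0 0.65 0.0568 -0.01 0 0.03; 0 -0 0.812 0.071 -0.0125 0 0.03
0 -0 0.167 -0 -0 0 0.03; 0 -0 0.334 -0 -0 0 0.03; 0 -0 0.502 -0 -0 0 0.03; 0 0 0.669 0 0 0 0.03; 0 0 0.836 0 0 0 0.03
0 0 0 0 0 0.035 0.03; 0 0 0 0 0 0.07 0.03; 0 0 0 -0.0001 0 0.0813 0.03; 0 0 0 -0.0001 0 0.0925 0.03; 0 0 0 -0.0001 0 0.0925 0.03
rows 25 end [ 0.555  -0.29    0.0375]
```

Call:
servo_tool:
  rows: "0 0 0.104 -0.012 0.005 -0.045 0.03; 0 0 0.207 -0.024 0.009 -0.090 0.03; 0 0 0.367 -0.040 0.014 -0.092 0.03; 0 0 0.527 -0.057 0.019 -0.094 0.03; 0 0 0.687 -0.073 0.023 -0.096 0.03"

```text
clock: 5.35
tool_pos: [0.4349, -0.2658, 0.1248]
tcp_rot: [-0.0, 0.937, 0.35, 0.001]
ft_force: [-0.3, -0.3, -1.1]
opening: 0.588
gripper_force: 37.6
```

Call:
servo_tool:
  rows: "0 0 0.16 -0.010 0.014 -0.002 0.03; 0 0 0.32 -0.019 0.028 -0.004 0.03; 0 0 0.483 -0.008 0.037 -0.004 0.03; 0 0 0.645 0.004 0.045 -0.004 0.03; 0 0 0.808 0.015 0.054 -0.004 0.03"

```text
clock: 5.98
tool_pos: [0.4821, -0.2958, 0.1285]
tcp_rot: [-0.0, 0.999, -0.047, 0.0]
ft_force: [-0.7, -0.2, -1.9]
opening: 0.591
gripper_force: 37.6
```

Run:
```python
from plan import *
from plant import bot
print(bot.state()["joint_positions"].round(2))
c=(.555,-.290)
go([([*c,.13],down(-.9),.03),([*c,.13],down(-1.736),.03),([*c,.06],down(-1.736),.03),([*c,.0375],down(-1.736),.03,1,.02)],deg=10)
```

```text
[-0.34  0.67  1.15  1.88 -0.71  1.07 -0.56]
t 5.97 F [-0.7 -0.2 -1.9] open 0.591 pos [ 0.4821 -0.2958  0.1285]
0 0 0.161 0.0144 -0.0025 -0.0003 0.03; 0 0 0.323 0.0288 -0.005 -0.0006 0.03; 0 0 0.484 0.0432 -0.0076 -0.0009 0.03; -0.001 -0 0.646 0.0576 -0.0101 -0.0012 0.03; -0.001 -0 0.807 0.072 -0.0126 -0.0015 0.03
0 -0 0.167 0 -0 0 0.03; 0 -0 0.334 0 -0 0 0.03; 0 -0 0.502 0 -0 0 0.03; 0 -0 0.669 0 -0 0 0.03; 0 -0 0.836 0 -0 0 0.03
0 0 0 0 0 0.035 0.03; 0 0 0 0 0 0.07 0.03; 0 0 0 0 0 0.0813 0.03; 0 0 0 0 0 0.0925 0.03; 0 0 0 0 0 0.0925 0.03
rows 15 end [ 0.555  -0.29    0.0375]
```

Call:
servo_tool:
  rows: "0 0 0.161 0.014 -0.003 0 0.03; 0 0 0.323 0.029 -0.005 0 0.03; 0 0 0.484 0.043 -0.008 -0.001 0.03; 0 0 0.646 0.058 -0.010 -0.001 0.03; 0 0 0.807 0.072 -0.013 -0.001 0.03"

```text
clock: 6.6
tool_pos: [0.5551, -0.2891, 0.1294]
tcp_rot: [-0.0, 0.901, -0.435, -0.0]
ft_force: [1.3, 0.3, -0.5]
opening: 0.588
gripper_force: 37.6
```

Call:
servo_tool:
  rows: "0 0 0.167 0 0 0 0.03; 0 0 0.334 0 0 0 0.03; 0 0 0.502 0 0 0 0.03; 0 0 0.669 0 0 0 0.03; 0 0 0.836 0 0 0 0.03"

```text
clock: 7.22
tool_pos: [0.5546, -0.2891, 0.1292]
tcp_rot: [0.0, -0.646, 0.763, 0.0]
ft_force: [0.5, -0.2, -1.4]
opening: 0.589
gripper_force: 37.6
```

Run:
```python
from plan import *
from plant import bot
import cv2
print(bot.state()["joint_positions"].round(2))
p=bot.get_image("side"); q=bot.get_image("wrist")
cv2.imwrite("pics/s2.png",np.vstack([cv2.resize(p["pixels"][120:270,220:420],(560,420)),q["pixels"]])[:, :])
c=(.555,-.290)
go([([*c,.06],down(-1.736),.03),([*c,.0375],down(-1.736),.03,1,.02)],deg=10)
im=cv2.imread("pics/s2.png"); cv2.imwrite("pics/s2.png",cv2.resize(im,(400,600)))
```

```text
[-0.39  1.    1.39  1.74 -1.02  1.33 -2.08]
t 7.33 F [ 0.5 -0.5 -1.5] open 0.587 pos [ 0.5546 -0.2892  0.1291]
0 0 0.003 0.0003 -0.0003 0.0345 0.03; 0 0 0.006 0.0007 -0.0006 0.0691 0.03; 0 0 0.006 0.0007 -0.0006 0.0803 0.03; 0 0 0.006 0.0007 -0.0006 0.0916 0.03; 0 0 0.006 0.0007 -0.0006 0.0916 0.03
rows 5 end [ 0.555  -0.29    0.0375]
```

View pics/s2.png

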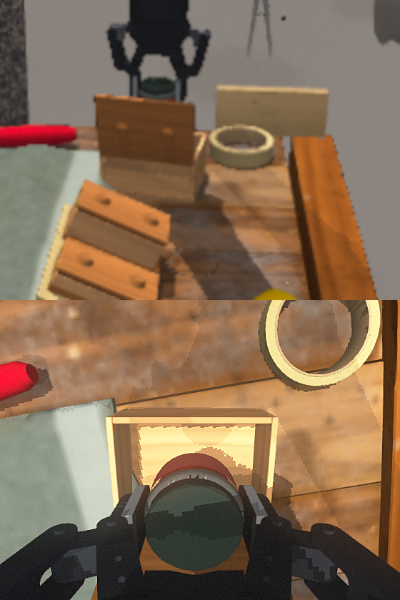

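The wrist view (lower half) shows the jar held over the case. The far rim corners are at about (107,415) and (278,410) in the composite, so the jar is centred between the end walls.

Call:
servo_tool:
  rows: "0 0 0.003 0 0 0.035 0.03; 0 0 0.006 0.001 -0.001 0.069 0.03; 0 0 0.006 0.001 -0.001 0.080 0.03; 0 0 0.006 0.001 -0.001 0.091 0.03; 0 0 0.006 0.001 -0.001 0.092 0.03"

```text
clock: 7.95
tool_pos: [0.5554, -0.2908, 0.0375]
tcp_rot: [0.0, -0.646, 0.763, -0.0]
ft_force: [-0.4, 0.1, -1.6]
opening: 0.581
gripper_force: 37.6
```

Run:
```python
from plan import *
from plant import bot
s=bot.state();print(s["joint_positions"].round(2),s["ft_force"],s["tool_pos"])
```

```text
[-0.36  1.08  1.28  1.79 -1.13  1.22 -2.03] [-0.39220244  0.12361143 -1.64461177] [ 0.55538141 -0.29084287  0.03745263]
```

Call:
servo_tool:
  rows: "0 0 0 0 0 0.002 0.03; 0 0 0 0 0 0.003 0.03; 0 0 0 0 0 0.003 0.066; 0 0 0 0 0 0.003 0.066; 0 0 0 0 0 0.003 0.066"

```text
clock: 8.57
tool_pos: [0.5553, -0.291, 0.0345]
tcp_rot: [0.0, -0.646, 0.763, -0.0]
ft_force: [-0.1, -0.7, 0.1]
opening: 0.773
gripper_force: 0.0
```

Call:
servo_tool:
  rows: "0 0 0 0 0 -0.02 0.066; 0 0 0 0 0 -0.05 0.066; 0 0 0 0 0 -0.10 0.066; 0 0 0 0 0 -0.15 0.03; 0 0 0 0 0 -0.19 0"

```text
clock: 9.2
tool_pos: [0.5549, -0.2918, 0.2279]
tcp_rot: [0.0, -0.645, 0.764, -0.001]
ft_force: [1.2, 0.1, -0.9]
opening: 0.353
gripper_force: 0.0
```

Run:
```python
from plan import *
from plant import bot
import cv2
s=bot.state();print(s["joint_positions"].round(2),s["tool_pos"].round(4),s["tcp_rot"].round(3))
p=bot.get_image("wrist"); cv2.imwrite("pics/w3.png",p["pixels"])
np.save("w3.npy",{k:p[k] for k in p if k!="pixels"},allow_pickle=True)
c=cam(p);P=(.5555,-.2822,-.1646)
print(c.proj(case_pts(*P,[[.065,-.048,.06],[-.065,-.048,.06],[-.065,.048,.06],[.065,.048,.06]])).round(0).tolist(), c.proj(lid_pts(*P,1.717)).round(0).tolist())
```

```text
[-0.41  0.85  1.43  1.64 -0.85  1.41 -2.19] [ 0.5549 -0.2918  0.2279] [ 0.    -0.645  0.764 -0.001]
[[191.0, 147.0], [355.0, 147.0], [349.0, 259.0], [198.0, 259.0]] [[171.0, 347.0], [376.0, 347.0], [234.0, 306.0], [313.0, 306.0]]
```

View pics/w3.png

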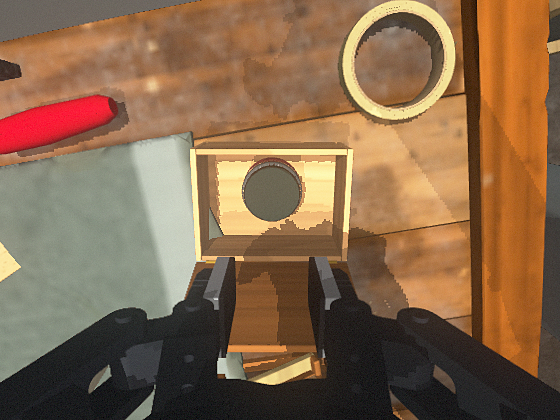

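The jar stands upright in the case at (272,193) and the rim corners match the model to about 1 mm. Next I'll shut the lid with closed fingers.

```bash
cat >> h.py <<'E'
CASE=(.5555,-.2812,-.165)
E
python3 - <<'E'
from plan import *
D=down(-.165); r=.085
def P(th,dz=0): return case_pts(*CASE,[[0,.048-r*np.cos(th)+.006*np.sin(th)+.0145,.06+r*np.sin(th)+.006*np.cos(th)+.014+dz]])[0]
up=P(2.05); up[2]=.225
go([(up,D,0),(P(2.05),D,0,1)]+[(P(t,-.001 if t<.1 else 0),D,0) for t in np.arange(1.95,-.01,-.15)]+[(P(0,-.002),D,0,1)],deg=10)
E
```

```text
t 9.25 F [ 0.6 -2.7  3.9] open 0.269 pos [ 0.5562 -0.294   0.2337]
0 -0.001 -0.157 -0.012 0.0003 0.0008 0; -0.001 -0.002 -0.315 -0.0239 0.0006 0.0016 0; -0.001 -0.004 -0.472 -0.0359 0.001 0.0024 0; -0.002 -0.005 -0.629 -0.0478 0.0013 0.0032 0; -0.002 -0.006 -0.787 -0.0598 0.0016 0.0041 0
-0.001 -0.001 -0.157 -0.0087 -0.0082 0.0008 0; -0.001 -0.002 -0.314 -0.0173 -0.0165 0.0017 0; -0.001 -0.003 -0.472 -0.026 -0.0247 0.0026 0; -0.002 -0.005 -0.629 -0.0347 -0.033 0.0034 0; -0.002 -0.006 -0.786 -0.0433 -0.0412 0.0043 0
0 0 0 0 0 0.0392 0; 0 0 0 0 0 0.0783 0; 0 0 0 0 0 0.0783 0; 0 0 0 0 0.0075 0.0743 0; 0 0 0 0 0.0194 0.0696 0
0 0 0 0 0.0124 -0.0029 0; 0 0 0 0 0.0251 -0.0038 0; 0 0 0 0 0.0379 -0.0029 0; 0 0 0 0 0.0503 0 0; 0 0 0 0 0.0622 0.0047 0
0 0 0 0 0.0111 0.0064 0; 0 0 0 0 0.021 0.0143 0; 0 0 0 0 0.0297 0.0237 0; 0 0 0 0 0.0369 0.0343 0; 0 0 0 0 0.0424 0.0458 0
0 0 0 0 0.0037 0.0122 0; 0 0 0 0 0.0055 0.0258 0; 0 0 0 0 0.0055 0.0268 0; 0 0 0 0 0.0055 0.0268 0
rows 29 end [ 0.5518 -0.3034  0.078 ]
```

Call:
servo_tool:
  rows: "0 0 -0.157 -0.012 0 0.001 0; 0 0 -0.315 -0.024 0.001 0.002 0; 0 0 -0.472 -0.036 0.001 0.002 0; 0 0 -0.629 -0.048 0.001 0.003 0; 0 0 -0.787 -0.060 0.002 0.004 0"

```text
clock: 9.88
tool_pos: [0.5629, -0.2316, 0.2214]
tcp_rot: [-0.0, 0.89, -0.456, 0.001]
ft_force: [-0.2, -0.0, 0.3]
opening: -0.0
gripper_force: 0.0
```

Call:
servo_tool:
  rows: "0 0 -0.157 -0.009 -0.008 0.001 0; 0 0 -0.314 -0.017 -0.017 0.002 0; 0 0 -0.472 -0.026 -0.025 0.003 0; 0 0 -0.629 -0.035 -0.033 0.003 0; 0 0 -0.786 -0.043 -0.041 0.004 0"

```text
clock: 10.5
tool_pos: [0.5712, -0.173, 0.2174]
tcp_rot: [0.0, 0.997, -0.08, 0.001]
ft_force: [0.4, -0.2, 0.3]
opening: 0.003
gripper_force: 0.0
```

Run:
```python
from plan import *
from plant import bot
print(bot.state()["joint_positions"].round(2),bot.state()["tcp_rot"].round(3))
D=down(-.165); r=.085
def P(th,dz=0): return case_pts(*CASE,[[0,.048-r*np.cos(th)+.006*np.sin(th)+.0145,.06+r*np.sin(th)+.006*np.cos(th)+.014+dz]])[0]
go([(P(2.05),D,0,1)]+[(P(t,-.001 if t<.1 else 0),D,0) for t in np.arange(1.95,-.01,-.15)]+[(P(0,-.002),D,0,1)],deg=10)
```

```text
[-0.57  0.58  1.14  1.72 -0.56  1.21 -1.02] [ 0.     0.997 -0.08   0.001]
t 10.5 F [ 0.4 -0.2  0.3] open 0.003 pos [ 0.5712 -0.173   0.2174]
0 -0.001 0.002 0.0011 0.0011 0.0354 0; 0 -0.001 0.005 0.0022 0.0023 0.0707 0; 0 -0.001 0.005 0.0022 0.0023 0.0707 0; 0 -0.001 0.005 0.0022 0.0097 0.0666 0; 0 -0.001 0.005 0.0021 0.0216 0.062 0
0 -0 -0 0 0.0125 -0.0029 0; 0 -0 -0 0 0.0252 -0.0038 0; 0 -0 -0 0.0001 0.0379 -0.0029 0; 0 -0 -0 0.0001 0.0504 0 0; 0 -0 -0 0.0001 0.0623 0.0047 0
0 -0 -0 -0 0.011 0.0064 0; 0 -0 -0 -0 0.021 0.0144 0; 0 -0 -0 -0 0.0296 0.0238 0; 0 -0 -0 -0 0.0368 0.0343 0; 0 -0 -0 -0 0.0423 0.0459 0
0 -0 -0 -0 0.0037 0.0122 0; 0 -0 -0 -0 0.0056 0.0258 0; 0 -0 -0 -0 0.0056 0.0268 0; 0 -0 -0 -0 0.0056 0.0268 0
rows 19 end [ 0.5518 -0.3034  0.078 ]
```

Call:
servo_tool:
  rows: "0 0 0.002 0.001 0.001 0.035 0; 0 0 0.005 0.002 0.002 0.071 0; 0 0 0.005 0.002 0.002 0.071 0; 0 0 0.005 0.002 0.010 0.067 0; 0 0 0.005 0.002 0.022 0.062 0"

```text
clock: 11.12
tool_pos: [0.5707, -0.196, 0.1565]
tcp_rot: [0.0, 0.996, -0.084, 0.001]
ft_force: [-0.1, -0.6, 0.9]
opening: -0.002
gripper_force: 0.0
```

Call:
servo_tool:
  rows: "0 0 0 0 0.012 -0.003 0; 0 0 0 0 0.025 -0.004 0; 0 0 0 0 0.038 -0.003 0; 0 0 0 0 0.050 0 0; 0 0 0 0 0.062 0.005 0"

```text
clock: 11.75
tool_pos: [0.5591, -0.2566, 0.1488]
tcp_rot: [-0.0, 0.996, -0.085, -0.0]
ft_force: [0.3, 0.5, 0.0]
opening: -0.001
gripper_force: 0.4
```

Call:
servo_tool:
  rows: "0 0 0 0 0.011 0.006 0; 0 0 0 0 0.021 0.014 0; 0 0 0 0 0.030 0.024 0; 0 0 0 0 0.037 0.034 0; 0 0 0 0 0.042 0.046 0"

```text
clock: 12.38
tool_pos: [0.5523, -0.2976, 0.1025]
tcp_rot: [0.0, 0.996, -0.085, -0.0]
ft_force: [0.2, -0.7, 1.2]
opening: -0.002
gripper_force: 0.4
```

Call:
servo_tool:
  rows: "0 0 0 0 0.004 0.012 0; 0 0 0 0 0.006 0.025 0; 0 0 0 0 0.006 0.027 0; 0 0 0 0 0.006 0.027 0"

```text
clock: 12.88
tool_pos: [0.5515, -0.3028, 0.0797]
tcp_rot: [-0.002, 0.996, -0.084, 0.0]
ft_force: [-7.4, 6.1, 25.2]
opening: -0.0
gripper_force: 12.5
```

```bash
cat >> h.py <<'E'
def Rbox(a): return rz(a)*R.from_euler('y',-np.radians(24))
def tool_of(Rb): return Rb*R.from_euler('x',np.pi)  # tool x along box x, z into the box
DEEP=np.array([.600,-.055,.0318]); SH=np.array([.600,.045,.0318]); SY=-.0014
E
python3 - <<'E'
from plan import *
Rb=Rbox(SY); Q=tool_of(Rb)
print(down(0,np.radians(24)).as_matrix().round(2).tolist()==Q.as_matrix().round(2).tolist())
h=DEEP+Rb.apply([0,0,.023+.15])
go([([.5515,-.300,.13],down(-.165),.0),([.5515,-.28,.21],down(-.165),.085),(h+[0,0,.02],Q,.085),(h,Q,.085,1)],deg=10)
E
```

```text
True
t 12.88 F [-7.4  6.1 25.2] open -0.0 pos [ 0.5515 -0.3028  0.0797]
-0.002 -0 -0.002 -0.0002 -0.0015 -0.0251 0; -0.004 -0 -0.004 -0.0004 -0.003 -0.0503 0; -0.004 -0 -0.004 -0.0021 -0.013 -0.0903 0.085; -0.004 -0 -0.004 -0.0038 -0.023 -0.1302 0.085; 0.003 0.083 -0.036 -0.0156 -0.0666 -0.13 0.085
0.007 0.084 -0.033 -0.0103 -0.0441 -0.0006 0.085; 0.014 0.167 -0.065 -0.0206 -0.0881 -0.0012 0.085; 0.021 0.251 -0.097 -0.0309 -0.1322 -0.0018 0.085; 0.028 0.334 -0.129 -0.0412 -0.1762 -0.0025 0.085; 0.028 0.334 -0.129 -0.0429 -0.1761 0.0175 0.085
0 0 0 0 0 0 0.085
rows 11 end [ 0.5296 -0.0549  0.1898]
```

Call:
servo_tool:
  rows: "-0.002 0 -0.002 0 -0.001 -0.025 0; -0.004 0 -0.004 0 -0.003 -0.050 0; -0.004 0 -0.004 -0.002 -0.013 -0.090 0.085; -0.004 0 -0.004 -0.004 -0.023 -0.130 0.085; 0.003 0.083 -0.036 -0.016 -0.067 -0.130 0.085"

```text
clock: 13.5
tool_pos: [0.55, -0.2378, 0.211]
tcp_rot: [0.005, 0.997, -0.067, 0.046]
ft_force: [0.0, 1.4, -0.1]
opening: 0.638
gripper_force: 0.0
```

Call:
servo_tool:
  rows: "0.007 0.084 -0.033 -0.010 -0.044 -0.001 0.085; 0.014 0.167 -0.065 -0.021 -0.088 -0.001 0.085; 0.021 0.251 -0.097 -0.031 -0.132 -0.002 0.085; 0.028 0.334 -0.129 -0.041 -0.176 -0.002 0.085; 0.028 0.334 -0.129 -0.043 -0.176 0.017 0.085"

```text
clock: 14.12
tool_pos: [0.5306, -0.0442, 0.1874]
tcp_rot: [-0.003, 0.978, 0.008, 0.21]
ft_force: [0.7, 0.3, 0.1]
opening: 0.994
gripper_force: 0.0
```

Run:
```python
from plan import *
from plant import bot
import cv2
s=bot.state();print(s["joint_positions"].round(2),s["tool_pos"].round(4),s["tcp_rot"].round(3))
p=bot.get_image("wrist"); cv2.imwrite("pics/w4.png",p["pixels"])
np.save("w4.npy",{k:p[k] for k in p if k!="pixels"},allow_pickle=True)
c=cam(p);Rb=Rbox(SY)
for o,h in((DEEP,.05),(SH,.032)):
    print(c.proj(o+Rb.apply([[.03,0,h+.006],[-.03,0,h+.006],[.055,.03,h],[.055,-.03,h],[-.055,.03,h],[-.055,-.03,h]])).round(0).tolist())
print(c.proj(case_pts(*CASE,[[.03,0,.072],[-.03,0,.072],[-.065,.048,.066]])).round(0).tolist())
```

```text
[-1.2   0.12  1.31  2.21 -0.34  0.5  -1.21] [ 0.5306 -0.0442  0.1874] [-0.003  0.978  0.008  0.21 ]
[[289.0, 167.0], [287.0, 253.0], [244.0, 127.0], [336.0, 129.0], [245.0, 280.0], [326.0, 282.0]]
[[147.0, 161.0], [153.0, 241.0], [105.0, 124.0], [189.0, 125.0], [120.0, 267.0], [195.0, 269.0]]
[[604.0, 208.0], [599.0, 291.0], [524.0, 328.0]]
```

View pics/w4.png

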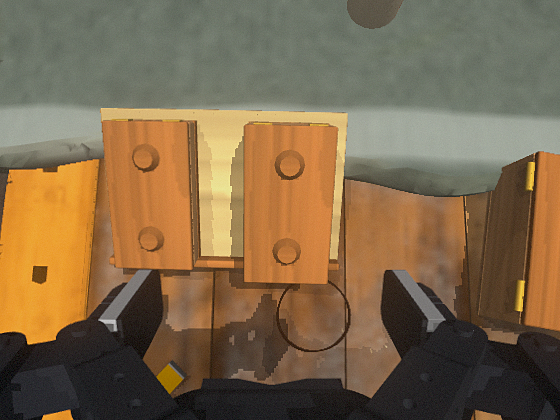

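Deep lugs at (289,165) and (287,253) and the box corners agree with the model to about 2 px, so I'll grasp the deep box as planned.

Run:
```python
from plan import *
Rb=Rbox(SY); Q=tool_of(Rb); f=lambda z:DEEP+Rb.apply([0,0,z])
go([(f(.12),Q,.085),(f(.024),Q,.085,2,.04),(f(.024),Q,.05,4),(f(.11),Q,.05,0,.03)])
```

```text
t 14.18 F [-2.5  2.5 -1.6] open 0.993 pos [ 0.5267 -0.0449  0.1832]
-0.008 0.005 0.013 0.0054 0.0104 0.048 0.085; -0.008 0.005 0.013 0.0056 0.0107 0.08 0.085; -0.008 0.005 0.013 0.0057 0.011 0.112 0.085; -0.008 0.005 0.013 0.0059 0.0112 0.144 0.085; -0.008 0.005 0.013 0.0059 0.0112 0.144 0.085
0 0 0 0 0 0 0.085; 0 0 0 0 0 0 0.05; 0 0 0 0 0 0 0.05; 0 0 0 0 0 0 0.05; 0 0 0 0 0 0 0.05
0 0 0 0 0 0 0.05; 0 0 0 0 0 -0.0286 0.05; 0 0 0 0 0 -0.0573 0.05; 0 0 0 0 0 -0.086 0.05
rows 14 end [ 0.5552 -0.0549  0.1323]
```

Call:
servo_tool:
  rows: "0 0 0.01 0.004 0.010 0.040 0.085; 0 0 0.01 0.004 0.010 0.060 0.085; 0 0 0.01 0.004 0.010 0.060 0.085; 0 0 0.01 0.004 0.010 0.060 0.085"

```text
clock: 14.68
tool_pos: [0.5573, -0.0666, 0.1339]
tcp_rot: [0.001, 0.978, -0.007, 0.208]
ft_force: [-0.3, -1.0, 0.5]
opening: 0.995
gripper_force: 0.0
```

Run:
```python
from plan import *
Rb=Rbox(SY); Q=tool_of(Rb); f=lambda z:DEEP+Rb.apply([0,0,z])
go([(f(.024),Q,.085,2,.04)])
```

```text
t 14.68 F [-0.3 -1.   0.5] open 0.995 pos [ 0.5573 -0.0666  0.1339]
0.002 0 -0.004 -0.0009 -0.004 0.0289 0.085; 0.003 0 -0.008 -0.0018 -0.0081 0.0577 0.085; 0.005 0.001 -0.012 -0.0027 -0.0121 0.0866 0.085; 0.005 0.001 -0.012 -0.0027 -0.0121 0.0866 0.085; 0.005 0.001 -0.012 -0.0027 -0.0121 0.0866 0.085
rows 5 end [ 0.5902 -0.055   0.0537]
```

Call:
servo_tool:
  rows: "0 0 -0.012 -0.003 -0.012 0.029 0.085; 0 0 -0.012 -0.003 -0.012 0.050 0.085; 0 0 -0.012 -0.003 -0.012 0.070 0.085; 0 0 -0.012 -0.003 -0.012 0.085 0.085; 0 0 -0.012 -0.003 -0.012 0.085 0.085"

```text
clock: 15.3
tool_pos: [0.5897, -0.0521, 0.0552]
tcp_rot: [0.002, 0.978, 0.001, 0.208]
ft_force: [-0.8, 0.4, 0.0]
opening: 0.996
gripper_force: 0.0
```

Run:
```python
from plan import *
from plant import bot
import cv2
p=bot.get_image("wrist");c=cam(p);Rb=Rbox(SY)
cv2.imwrite("pics/w5.png",p["pixels"])
print(c.proj(DEEP+Rb.apply([[.03,0,.056],[-.03,0,.056],[.055,.03,.05],[.055,-.03,.05]])).round(0).tolist())
Q=tool_of(Rb); f=lambda z:DEEP+Rb.apply([0,0,z])
go([(f(.024),Q,.085,2,.04)])
```

```text
[[280.0, 248.0], [278.0, 417.0], [174.0, 157.0], [387.0, 158.0]]
t 15.35 F [-0.5 -0.8  0.1] open 0.995 pos [ 0.5897 -0.0523  0.0555]
0.003 -0.001 0.004 -0.0003 0.0026 0.0018 0.085; 0.003 -0.001 0.004 -0.0003 0.0026 0.0018 0.085; 0.003 -0.001 0.004 -0.0003 0.0026 0.0018 0.085
rows 3 end [ 0.5902 -0.0549  0.0538]
```

View pics/w5.png

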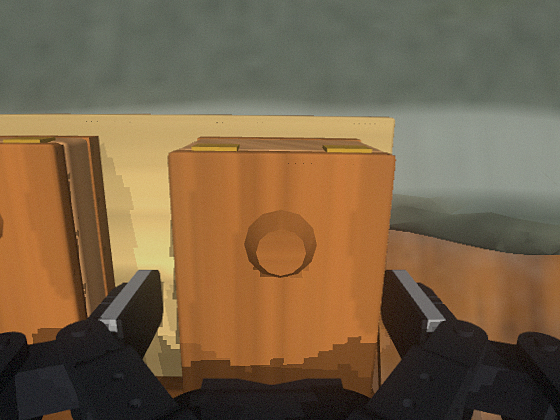

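The box's far corners are at (169,153) and (394,154), centred between the pads. I'll close, then lift perpendicular to the deck.

Call:
servo_tool:
  rows: "0.003 0 0.004 0 0.003 0.001 0.05; 0.003 0 0.004 0 0.003 0.001 0.05; 0.003 0 0.004 0 0.003 0.001 0.05; 0.003 0 0.004 0 0.003 0.001 0.05; 0.003 0 0.004 0 0.003 0.001 0.05"
  grip_force: 50

```text
clock: 15.98
tool_pos: [0.5898, -0.0559, 0.0544]
tcp_rot: [-0.0, 0.978, -0.001, 0.208]
ft_force: [-4.7, 1.0, 6.8]
opening: 0.695
gripper_force: 52.6
```

Run:
```python
from plan import *
Rb=Rbox(SY); Q=tool_of(Rb); f=lambda z:DEEP+Rb.apply([0,0,z])
go([(f(.06),Q,.05,0,.02),(f(.15),Q,.05,2,.04)])
```

```text
t 15.97 F [-4.7  1.   6.8] open 0.695 pos [ 0.5898 -0.0559  0.0544]
0 0 -0.001 0.0001 -0.0005 -0.0176 0.05; 0 0 -0.001 0.0002 -0.001 -0.0352 0.05; 0 0 -0.001 0.0002 -0.001 -0.0652 0.05; 0 0 -0.001 0.0002 -0.001 -0.0952 0.05; 0 0 -0.001 0.0002 -0.001 -0.1252 0.05
0 0 0 0 0 0 0.05; 0 0 0 0 0 0 0.05
rows 7 end [ 0.539  -0.0549  0.1688]
```

Call:
servo_tool:
  rows: "0 0 0 0 0 -0.018 0.05; 0 0 0 0 0 -0.035 0.05; 0 0 0 0 0 -0.065 0.05; 0 0 0 0 0 -0.095 0.05; 0 0 0 0 0 -0.125 0.05"

```text
clock: 16.6
tool_pos: [0.5375, -0.056, 0.1676]
tcp_rot: [-0.0, 0.978, -0.002, 0.206]
ft_force: [-0.2, 0.4, -0.8]
opening: 0.696
gripper_force: 55.3
```

Call:
servo_tool:
  rows: "0 0 0 0 0 0 0.05; 0 0 0 0 0 0 0.05"

```text
clock: 16.85
tool_pos: [0.5382, -0.055, 0.1666]
tcp_rot: [-0.0, 0.978, -0.001, 0.207]
ft_force: [-0.9, 0.2, -2.1]
opening: 0.693
gripper_force: 55.6
```

Run:
```python
from plan import *
D=down(-.165)
go([([.548,-.12,.175],down(-.05,.27),.05),([*CASE[:2],.15],D,.05,3)],deg=8,mm=.04)
```

```text
t 16.85 F [-0.9  0.2 -2.1] open 0.693 pos [ 0.5382 -0.055   0.1666]
-0.002 -0.073 0.024 0.0062 0.0325 -0.0019 0.05; -0.004 -0.146 0.048 0.0124 0.0649 -0.0038 0.05; -0.01 -0.2 0.071 0.0118 0.0972 0.0014 0.05; -0.017 -0.254 0.093 0.0113 0.1294 0.0066 0.05; -0.023 -0.308 0.116 0.0107 0.1617 0.0117 0.05
-0.006 -0.053 0.023 0.0047 0.0319 0.0053 0.05; -0.011 -0.107 0.046 0.0095 0.0637 0.0106 0.05; -0.011 -0.107 0.046 0.0095 0.0637 0.0106 0.05; -0.011 -0.107 0.046 0.0095 0.0637 0.0106 0.05; -0.011 -0.107 0.046 0.0095 0.0637 0.0106 0.05
rows 10 end [ 0.5555 -0.2812  0.15  ]
```

Call:
servo_tool:
  rows: "-0.002 -0.073 0.024 0.006 0.032 -0.002 0.05; -0.004 -0.146 0.048 0.012 0.065 -0.004 0.05; -0.01 -0.2 0.071 0.012 0.097 0.001 0.05; -0.017 -0.254 0.093 0.011 0.129 0.007 0.05; -0.023 -0.308 0.116 0.011 0.162 0.012 0.05"

```text
clock: 17.48
tool_pos: [0.5528, -0.2192, 0.1581]
tcp_rot: [-0.002, 0.997, -0.061, 0.052]
ft_force: [0.5, 0.4, -1.7]
opening: 0.695
gripper_force: 55.4
```

Call:
servo_tool:
  rows: "-0.006 -0.053 0.023 0.005 0.032 0.005 0.05; -0.011 -0.107 0.046 0.009 0.064 0.011 0.05; -0.011 -0.107 0.046 0.009 0.064 0.011 0.05; -0.011 -0.107 0.046 0.009 0.064 0.011 0.05; -0.011 -0.107 0.046 0.009 0.064 0.011 0.05"

```text
clock: 18.1
tool_pos: [0.5556, -0.2813, 0.1495]
tcp_rot: [-0.001, 0.997, -0.083, 0.0]
ft_force: [-0.3, 0.4, -2.8]
opening: 0.693
gripper_force: 55.4
```

Run:
```python
from plan import *
from plant import bot
import cv2
p=bot.get_image("wrist");c=cam(p);t=bot.get_image("top");q=bot.get_image("side")
np.save("w6.npy",{k:p[k] for k in p if k!="pixels"},allow_pickle=True)
s=bot.state();T=rot(s["tcp_rot"]);print(s["tool_pos"].round(4),(down(-.165).inv()*T).as_rotvec().round(4),c.e,c.f,s["joint_positions"].round(2))
a=p["pixels"]
cv2.imwrite("pics/w6.png",np.vstack([cv2.resize(a[60:420,60:500],(550,450),interpolation=3)]))
cv2.imwrite("pics/t6.png",np.hstack([cv2.resize(t["pixels"][150:265,280:380],(400,460),interpolation=3),cv2.resize(q["pixels"][120:235,240:340],(400,460),interpolation=3)]))
h=.05-.024
o=s["tool_pos"]
b=np.array([[.03,0,.056],[-.03,0,.056],[.055,.03,.05],[.055,-.03,.05],[-.055,.03,.05]])-[0,0,.024]
W=o+rz(-.165).apply(b)
S=lambda z,off,k:((z-np.array(off))*k).round(0).tolist()
L=case_pts(*CASE,[[.065,.048,.066],[.065,-.048,.066],[-.065,.048,.066],[.03,0,.072]])
print("wrist box",S(c.proj(W),[60,60],1.25)); print("lid",S(c.proj(L),[60,60],1.25))
print("top box",S(top.proj(W),[280,150],4)); print("lid",S(top.proj(L),[280,150],4))
print("side box",S(side.proj(W),[240,120],4)); print("lid",S(side.proj(L),[240,120],4))
```

```text
[ 0.5559 -0.2814  0.1503] [0.0008 0.0018 0.0002] [ 0.6231461  -0.2936456   0.27881267] 373.5611297313111 [-0.26  0.63  0.96  1.72 -0.58  1.09 -0.85]
wrist box [[261.0, 237.0], [261.0, 452.0], [124.0, 120.0], [397.0, 120.0], [157.0, 503.0]]
lid [[154.0, 66.0], [371.0, 66.0], [170.0, 325.0], [262.0, 146.0]]
top box [[261.0, 137.0], [258.0, 269.0], [194.0, 83.0], [327.0, 90.0], [187.0, 324.0]]
lid [[134.0, 123.0], [323.0, 132.0], [126.0, 376.0], [228.0, 192.0]]
side box [[185.0, 113.0], [274.0, 120.0], [137.0, 134.0], [160.0, 103.0], [304.0, 149.0]]
lid [[118.0, 296.0], [154.0, 238.0], [309.0, 317.0], [186.0, 263.0]]
```

View pics/w6.png

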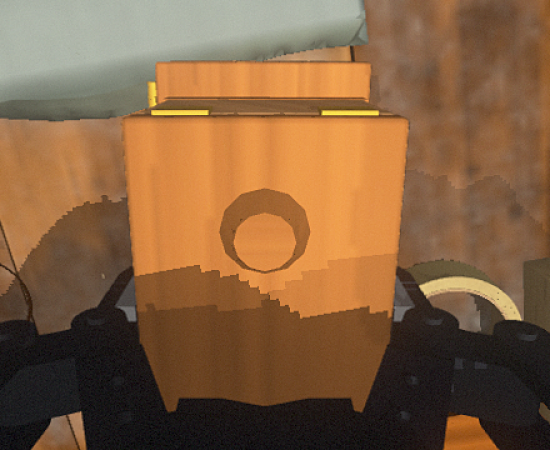

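View pics/t6.png

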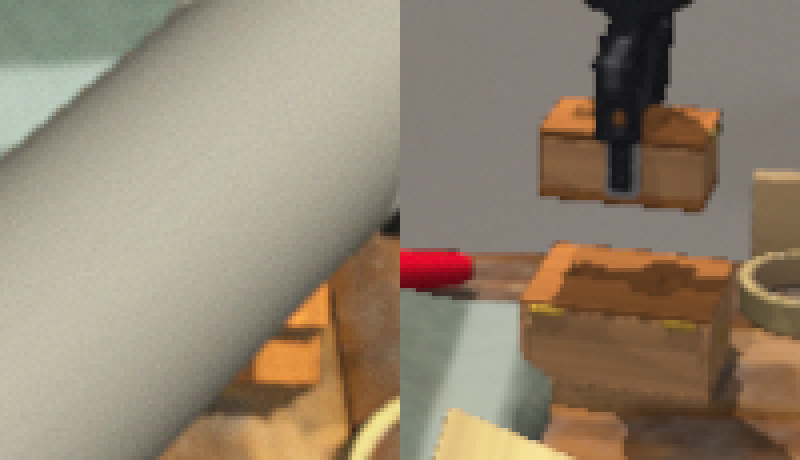

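The pictures show the held box and the case lid aligned, apart from about 2 mm in x: lid edge at (157–371,62), box edge at (122–408,117). I'll shift 2 mm along tool x and lower with the force watched.

Call:
servo_tool:
  rows: "0 0 0 0.002 0 0.025 0.05; 0 0 0 0.002 0 0.046 0.05; 0 0 0 0.002 0 0.050 0.05; 0 0 0 0.002 0 0.053 0.05; 0 0 0 0.002 0 0.053 0.05"

```text
clock: 18.88
tool_pos: [0.5579, -0.2831, 0.0977]
tcp_rot: [0.0, 0.997, -0.083, 0.001]
ft_force: [-0.3, -0.7, -2.2]
opening: 0.7
gripper_force: 55.6
```

Call:
servo_tool:
  rows: "0 0 0 0 0 0.003 0.05; 0 0 0 0 0 0.005 0.05; 0 0 0 0 0 0.005 0.05"

```text
clock: 19.25
tool_pos: [0.5577, -0.2827, 0.0921]
tcp_rot: [0.0, 0.997, -0.083, 0.001]
ft_force: [0.1, 0.1, -0.8]
opening: 0.693
gripper_force: 55.6
```

Call:
servo_tool:
  rows: "0 0 0 0 -0.001 0.002 0.05; 0 0 0 0 -0.001 0.004 0.05; 0 0 0 0 -0.001 0.004 0.05"

```text
clock: 19.62
tool_pos: [0.5578, -0.2816, 0.088]
tcp_rot: [0.0, 0.997, -0.083, 0.0]
ft_force: [0.4, -0.3, -1.8]
opening: 0.692
gripper_force: 55.6
```

Call:
servo_tool:
  rows: "0 0 0 0 0 0.002 0.05; 0 0 0 0 0 0.003 0.05; 0 0 0 0 0 0.003 0.05"

```text
clock: 20.0
tool_pos: [0.5578, -0.2818, 0.0851]
tcp_rot: [0.0, 0.997, -0.083, 0.001]
ft_force: [0.6, -0.5, -1.8]
opening: 0.698
gripper_force: 55.6
```

Call:
servo_tool:
  rows: "0 0 0 0 0 0.002 0.05; 0 0 0 0 0 0.002 0.05; 0 0 0 0 0 0.002 0.05"

```text
clock: 20.38
tool_pos: [0.5578, -0.2818, 0.0832]
tcp_rot: [0.0, 0.997, -0.083, 0.001]
ft_force: [0.6, 0.4, -1.9]
opening: 0.695
gripper_force: 55.7
```

Call:
servo_tool:
  rows: "0 0 0 0 0 0.002 0.05; 0 0 0 0 0 0.002 0.05; 0 0 0 0 0 0.002 0.05"

```text
clock: 20.75
tool_pos: [0.558, -0.2819, 0.0829]
tcp_rot: [-0.001, 0.997, -0.083, 0.001]
ft_force: [-2.4, 2.7, 8.6]
opening: 0.699
gripper_force: 56.4
```

Call:
servo_tool:
  rows: "0 0 0 0 0 0.001 0.05; 0 0 0 0 0 0.001 0.05; 0 0 0 0 0 0.001 0.085; 0 0 0 0 0 0 0.085; 0 0 0 0 0 0 0.085"

```text
clock: 21.38
tool_pos: [0.558, -0.2818, 0.0811]
tcp_rot: [0.0, 0.997, -0.083, 0.001]
ft_force: [-0.0, -0.2, -0.5]
opening: 0.998
gripper_force: 0.0
```

Call:
servo_tool:
  rows: "0 0 0 0 0 -0.01 0.085; 0 0 0 0 0 -0.04 0.085; 0 0 0 0 0 -0.08 0.085; 0 0 0 0 0 -0.12 0.085; 0 0 0 0 0 -0.12 0.085"

```text
clock: 22.0
tool_pos: [0.5593, -0.2836, 0.2054]
tcp_rot: [0.001, 0.997, -0.083, 0.004]
ft_force: [-1.0, 0.5, -0.7]
opening: 0.995
gripper_force: 0.0
```

Run:
```python
from plan import *
from plant import bot
import cv2
s=bot.state();print(s["tool_pos"].round(4),s["ft_force"].round(1),s["joint_positions"].round(2))
p=bot.get_image("wrist");c=cam(p);q=bot.get_image("side")
for n,pp,cc in(("wrist",p,c),("side",q,side)):
    for d in bot.outline_of(pp,"deep_box")[:1]:
        m=d["mask"].astype(np.uint8); k=cv2.findContours(m,0,2)[0]; k=max(k,key=cv2.contourArea)
        print(n,d["confidence"],np.round(d["rect"]),cv2.approxPolyDP(k,3,True)[:,0].tolist())
    b=[[X,Y,.066+Z] for Z in(.05,0) for X,Y in((.055,.03),(.055,-.03),(-.055,-.03),(-.055,.03))]
    B=case_pts(.557,-.2807,-.165,b); print("seated pred",cc.proj(B).round(0).tolist()); B[:,2]+=.006; print("on lugs",cc.proj(B).round(0).tolist())
    cv2.imwrite(f"pics/{n}7.png",pp["pixels"])
```

```text
[ 0.5593 -0.2836  0.2054] [-1.   0.5 -0.7] [-0.29  0.59  1.01  1.67 -0.53  1.18 -0.89]
wrist 0.71 [216. 126. 322. 304.] [[227, 127], [217, 134], [224, 301], [313, 302], [320, 132], [312, 127]]
seated pred [[213.0, 136.0], [317.0, 136.0], [312.0, 307.0], [220.0, 307.0], [224.0, 131.0], [309.0, 131.0], [305.0, 274.0], [229.0, 274.0]]
on lugs [[212.0, 137.0], [318.0, 137.0], [313.0, 311.0], [219.0, 312.0], [223.0, 132.0], [309.0, 132.0], [306.0, 277.0], [228.0, 278.0]]
side 0.92 [275. 164. 319. 194.] [[276, 172], [275, 191], [314, 194], [317, 170], [280, 167]]
seated pred [[274.0, 175.0], [280.0, 166.0], [319.0, 170.0], [315.0, 179.0], [274.0, 191.0], [280.0, 182.0], [318.0, 186.0], [314.0, 196.0]]
on lugs [[274.0, 173.0], [280.0, 164.0], [319.0, 168.0], [315.0, 177.0], [274.0, 190.0], [280.0, 180.0], [318.0, 184.0], [314.0, 194.0]]
```

Call:
servo_tool:
  rows: "0 0 0 0 0 -0.01 0; 0 0 0 0 0 -0.01 0; 0 0 0 0 0 0 0; 0 0 0 0 0 0.03 0; 0 0 0 0 0 0.06 0"

```text
clock: 22.82
tool_pos: [0.5577, -0.2814, 0.1397]
tcp_rot: [-0.0, 0.997, -0.083, 0.0]
ft_force: [-0.0, -0.4, -0.1]
opening: -0.002
gripper_force: 0.0
```

Call:
servo_tool:
  rows: "0 0 0 0 0 0.006 0; 0 0 0 0 0 0.009 0; 0 0 0 0 0 0.009 0"

```text
clock: 23.2
tool_pos: [0.5583, -0.2823, 0.1331]
tcp_rot: [0.0, 0.997, -0.083, 0.001]
ft_force: [0.7, -0.3, -0.2]
opening: 0.0
gripper_force: 0.0
```

Call:
servo_tool:
  rows: "0 0 0 0 0 0.003 0; 0 0 0 0 0 0.005 0; 0 0 0 0 0 0.006 0; 0 0 0 0 0 0.006 0"

```text
clock: 23.7
tool_pos: [0.5586, -0.2824, 0.1299]
tcp_rot: [-0.0, 0.997, -0.083, 0.002]
ft_force: [-4.4, 3.4, 17.1]
opening: -0.0
gripper_force: 8.5
```

Contact came at TCP 0.130, which puts the deep box's lid top at 0.116 m, so it is fully seated. Now the shallow box.

Run:
```python
from plan import *
Rb=Rbox(SY); Q=tool_of(Rb); f=lambda z:SH+Rb.apply([0,0,z])
go([([.557,-.27,.20],down(-.165),0,0,.05),([.54,-.12,.215],down(-.08,.2),.085),(f(.16),Q,.085),(f(.10),Q,.085,3)],deg=9,mm=.05)
```

```text
t 23.7 F [-4.4  3.4 17.1] open -0.0 pos [ 0.5586 -0.2824  0.1299]
-0.001 -0.002 -0.001 -0.0017 -0.006 -0.0351 0; -0.001 -0.004 -0.002 -0.0033 -0.0121 -0.0701 0; 0.005 0.046 -0.023 -0.0137 -0.0484 -0.0739 0.085; 0.011 0.095 -0.044 -0.0241 -0.0846 -0.0776 0.085; 0.018 0.145 -0.065 -0.0345 -0.1209 -0.0814 0.085
0.006 0.049 -0.021 -0.0074 -0.037 -0.0044 0.085; 0.008 0.104 -0.041 -0.0142 -0.0778 0.0046 0.085; 0.01 0.159 -0.06 -0.021 -0.1186 0.0135 0.085; 0.012 0.214 -0.08 -0.0278 -0.1594 0.0224 0.085; 0.014 0.268 -0.099 -0.0346 -0.2002 0.0313 0.085
0 0 -0 -0 0 0.03 0.085; 0 0 -0 -0 -0 0.06 0.085; 0 0 -0 -0 -0 0.06 0.085; 0 0 -0 -0 -0 0.06 0.085; 0 0 -0 -0 -0 0.06 0.085
rows 15 end [0.5593 0.0451 0.1232]
```

Call:
servo_tool:
  rows: "0 -0.002 -0.001 -0.002 -0.006 -0.035 0; 0 -0.004 -0.002 -0.003 -0.012 -0.070 0; 0.005 0.046 -0.023 -0.014 -0.048 -0.074 0.085; 0.011 0.095 -0.044 -0.024 -0.085 -0.078 0.085; 0.018 0.145 -0.065 -0.034 -0.121 -0.081 0.085"

```text
clock: 24.32
tool_pos: [0.5444, -0.1557, 0.2077]
tcp_rot: [-0.003, 0.996, -0.05, 0.075]
ft_force: [0.1, 0.7, 0.4]
opening: 0.636
gripper_force: 0.0
```

Call:
servo_tool:
  rows: "0.006 0.049 -0.021 -0.007 -0.037 -0.004 0.085; 0.008 0.104 -0.041 -0.014 -0.078 0.005 0.085; 0.01 0.159 -0.06 -0.021 -0.119 0.013 0.085; 0.012 0.214 -0.08 -0.028 -0.159 0.022 0.085; 0.014 0.268 -0.099 -0.035 -0.200 0.031 0.085"

```text
clock: 24.95
tool_pos: [0.5344, 0.0471, 0.1742]
tcp_rot: [-0.001, 0.978, -0.001, 0.208]
ft_force: [1.3, 0.6, -0.2]
opening: 0.996
gripper_force: 0.0
```

Call:
servo_tool:
  rows: "0 0 0 0 0 0.03 0.085; 0 0 0 0 0 0.06 0.085; 0 0 0 0 0 0.06 0.085; 0 0 0 0 0 0.06 0.085; 0 0 0 0 0 0.06 0.085"

```text
clock: 25.58
tool_pos: [0.5592, 0.0451, 0.1204]
tcp_rot: [0.0, 0.978, -0.001, 0.207]
ft_force: [-0.1, -0.4, 0.2]
opening: 0.993
gripper_force: 0.0
```

Run:
```python
from plan import *
from plant import bot
import cv2
p=bot.get_image("wrist");c=cam(p);Rb=Rbox(SY)
print(c.proj(SH+Rb.apply([[.055,.03,.038],[.055,-.03,.038],[-.055,-.03,.038],[-.055,.03,.038]])).round(0).tolist())
for d in bot.outline_of(p,"shallow_box")[:1]:
    m=d["mask"].astype(np.uint8); k=max(cv2.findContours(m,0,2)[0],key=cv2.contourArea)
    print(d["confidence"],cv2.approxPolyDP(k,3,True)[:,0].tolist())
print(bot.state()["joint_positions"].round(2))
Q=tool_of(Rb); f=lambda z:SH+Rb.apply([0,0,z])
go([(f(.025),Q,.085,2,.025)])
```

```text
[[209.0, 132.0], [330.0, 131.0], [322.0, 326.0], [218.0, 326.0]]
0.85 [[212, 125], [209, 144], [218, 318], [320, 322], [329, 128], [322, 124], [264, 122]]
[-1.    0.32  0.92  2.21 -0.57  0.36 -1.23]
t 25.68 F [ 0.3 -0.2  0.3] open 0.991 pos [0.559  0.0456 0.1201]
0 0.001 -0 0.0006 0.0002 0.0241 0.085; 0 0.001 -0 0.0012 0.0003 0.0482 0.085; 0 0.002 -0 0.0017 0.0005 0.0723 0.085; 0 0.002 -0 0.0017 0.0005 0.0723 0.085; 0 0.002 -0 0.0017 0.0005 0.0723 0.085
rows 5 end [0.5898 0.045  0.0547]
```

Call:
servo_tool:
  rows: "0 0 0 0.002 0 0.024 0.085; 0 0 0 0.002 0 0.048 0.085; 0 0 0 0.002 0 0.062 0.085; 0 0 0 0.002 0 0.071 0.085; 0 0 0 0.002 0 0.071 0.085"

```text
clock: 26.3
tool_pos: [0.5891, 0.0454, 0.0549]
tcp_rot: [0.001, 0.979, -0.001, 0.206]
ft_force: [-0.5, 0.9, 0.7]
opening: 0.994
gripper_force: 0.0
```

Call:
servo_tool:
  rows: "0 0 0 0 0 0 0.05; 0 0 0 0 0 0 0.05; 0 0 0 0 0 0 0.05; 0 0 0 0 0 0 0.05; 0 0 0 0 0 0 0.05"

```text
clock: 26.92
tool_pos: [0.5892, 0.0456, 0.0558]
tcp_rot: [0.0, 0.978, -0.001, 0.207]
ft_force: [-3.4, 1.1, 6.6]
opening: 0.691
gripper_force: 53.7
```

Gripped. I'll lift, then carry it to above the stack.

Call:
servo_tool:
  rows: "0 0 0 0 0 -0.018 0.05; 0 0 0 0 0 -0.035 0.05; 0 0 0 0 0 -0.075 0.05; 0 0 0 0 0 -0.120 0.05; 0 0 0 0 0 -0.160 0.05"

```text
clock: 27.55
tool_pos: [0.5307, 0.0506, 0.1878]
tcp_rot: [-0.002, 0.978, 0.003, 0.207]
ft_force: [0.0, 1.2, 0.9]
opening: 0.695
gripper_force: 54.6
```

Call:
servo_tool:
  rows: "0 0 0 0 0 0 0.05; 0 0 0 0 0 0 0.05"

```text
clock: 27.8
tool_pos: [0.5308, 0.0517, 0.1866]
tcp_rot: [-0.003, 0.978, 0.003, 0.207]
ft_force: [-0.1, -0.4, -1.4]
opening: 0.691
gripper_force: 54.7
```

Run:
```python
from plan import *
go([([.548,-.10,.215],down(-.08,.2),.05),([.558,-.2815,.19],down(-.165),.05,3)],deg=8,mm=.04)
```

```text
t 27.8 F [-0.1 -0.4 -1.4] open 0.691 pos [0.5308 0.0517 0.1866]
-0.004 -0.054 0.021 0.0066 0.0379 -0.005 0.05; -0.007 -0.108 0.043 0.0132 0.0759 -0.01 0.05; -0.011 -0.162 0.064 0.0198 0.1138 -0.015 0.05; -0.015 -0.216 0.086 0.0264 0.1517 -0.02 0.05; -0.02 -0.256 0.102 0.026 0.1881 -0.0149 0.05
-0.005 -0.039 0.017 0.0047 0.036 0.0054 0.05; -0.009 -0.079 0.034 0.0094 0.072 0.0107 0.05; -0.014 -0.119 0.051 0.014 0.108 0.016 0.05; -0.019 -0.159 0.068 0.0187 0.144 0.0213 0.05; -0.019 -0.159 0.068 0.0187 0.144 0.0213 0.05
0 0 0 0 0 0 0.05; 0 0 0 0 0 0 0.05
rows 12 end [ 0.558  -0.2815  0.19  ]
```

Call:
servo_tool:
  rows: "-0.004 -0.054 0.021 0.007 0.038 -0.005 0.05; -0.007 -0.108 0.043 0.013 0.076 -0.010 0.05; -0.011 -0.162 0.064 0.020 0.114 -0.015 0.05; -0.015 -0.216 0.086 0.026 0.152 -0.020 0.05; -0.02 -0.256 0.102 0.026 0.188 -0.015 0.05"

```text
clock: 28.42
tool_pos: [0.551, -0.1397, 0.2097]
tcp_rot: [-0.003, 0.996, -0.05, 0.079]
ft_force: [0.2, -0.3, -0.4]
opening: 0.692
gripper_force: 54.6
```

Call:
servo_tool:
  rows: "-0.005 -0.039 0.017 0.005 0.036 0.005 0.05; -0.009 -0.079 0.034 0.009 0.072 0.011 0.05; -0.014 -0.119 0.051 0.014 0.108 0.016 0.05; -0.019 -0.159 0.068 0.019 0.144 0.021 0.05; -0.019 -0.159 0.068 0.019 0.144 0.021 0.05"

```text
clock: 29.05
tool_pos: [0.5568, -0.2871, 0.1881]
tcp_rot: [0.001, 0.996, -0.086, -0.002]
ft_force: [-0.3, 0.8, -1.1]
opening: 0.694
gripper_force: 54.6
```

Call:
servo_tool:
  rows: "0 0 0 0 0 0 0.05; 0 0 0 0 0 0 0.05"

```text
clock: 29.3
tool_pos: [0.5586, -0.281, 0.1905]
tcp_rot: [-0.001, 0.997, -0.082, 0.0]
ft_force: [0.2, 0.5, -0.9]
opening: 0.692
gripper_force: 54.7
```

Run:
```python
from plan import *
from plant import bot
import cv2
s=bot.state()
p=bot.get_image("wrist");c=cam(p);a=p["pixels"];o=s["tool_pos"];T=rot(s["tcp_rot"])
b=np.array([[.03,0,.038],[.055,.03,.032],[.055,-.03,.032],[-.055,-.03,.032],[-.055,.03,.032]])-[0,0,.018]
print("held pred",c.proj(o+rz(-.165).apply(b)).round(0).tolist())
old=np.load("w6.npy",allow_pickle=True).item()
for d in bot.outline_of(p,"shallow_box")[:1]+bot.outline_of(p,"deep_box")[:1]:
    m=d["mask"].astype(np.uint8); k=max(cv2.findContours(m,0,2)[0],key=cv2.contourArea)
    print(d["confidence"],cv2.approxPolyDP(k,2,True)[:,0].tolist())
# edges by gradient along column 280 and row 200
g=cv2.cvtColor(cv2.GaussianBlur(a,(5,5),0),cv2.COLOR_BGR2GRAY).astype(int)
print("col", [int(v) for v in g[90:190:2,300]]); 
B=case_pts(.557,-.2807,-.165,[[.055,.03,.116],[.055,-.03,.116],[.055,.03,.066],[.055,-.03,.066],[.065,.048,.066],[.065,-.048,.066]]);print("deep top edge, base, lid",c.proj(B).round(0).tolist())
go([([.558,-.2815,.15],down(-.165),.05,2)])
cv2.imwrite("pics/w8.png",a)
```

```text
held pred [[269.0, 235.0], [172.0, 152.0], [366.0, 152.0], [345.0, 434.0], [193.0, 434.0]]
0.74 [[177, 142], [175, 150], [181, 244], [194, 387], [199, 388], [204, 378], [240, 379], [266, 384], [280, 384], [304, 378], [339, 378], [342, 386], [348, 389], [351, 381], [352, 345], [357, 311], [365, 185], [369, 160], [368, 143], [349, 134], [195, 133], [188, 139]]
0.9 [[220, 131], [328, 133], [328, 130], [317, 125], [229, 125]]
col [176, 170, 163, 155, 147, 137, 127, 127, 157, 164, 161, 132, 154, 176, 177, 178, 179, 162, 116, 178, 169, 173, 134, 108, 109, 115, 116, 161, 174, 179, 179, 179, 179, 179, 179, 179, 179, 179, 179, 178, 179, 179, 179, 179, 179, 179, 179, 179, 179, 180]
deep top edge, base, lid [[214.0, 135.0], [326.0, 135.0], [226.0, 129.0], [316.0, 129.0], [198.0, 114.0], [343.0, 114.0]]
t 29.45 F [-1.1 -0.3 -1.1] open 0.689 pos [ 0.5589 -0.2809  0.1915]
0 -0.001 0.001 -0.0009 0.0008 0.0415 0.05; 0 -0.001 0.001 -0.0009 0.0008 0.0415 0.05; 0 -0.001 0.001 -0.0009 0.0008 0.0415 0.05
rows 3 end [ 0.558  -0.2815  0.15  ]
```

Run:
```python
import cv2,numpy as np
a=cv2.imread("pics/w8.png"); w=cv2.imread("pics/w6.png")
w=cv2.resize(w,(440,360),interpolation=cv2.INTER_AREA)
for n,im,off,rr in(("w8",a,(0,0),(18,50)),("w6",w,(60,60),(18,50))):
    g=cv2.medianBlur(cv2.cvtColor(im,6),5)
    h=cv2.HoughCircles(g,cv2.HOUGH_GRADIENT,1,15,param1=60,param2=18,minRadius=rr[0],maxRadius=rr[1])
    print(n,[] if h is None else (h[0]+[*off,0]).round(1)[:5].tolist())
    for col in(230,262,300,340): print(col,[int(v) for v in cv2.cvtColor(im,6)[(115-off[1]):(175-off[1]),col-off[0]][::2]])
```

```text
w8 [[272.5, 219.5, 28.8], [412.5, 304.5, 41.6], [70.5, 282.5, 33.8], [78.5, 165.5, 33.8], [18.5, 206.5, 45.0]]
230 [170, 172, 170, 172, 174, 100, 165, 131, 157, 171, 92, 153, 226, 96, 158, 166, 178, 175, 173, 176, 173, 176, 175, 175, 170, 174, 176, 173, 172, 174]
262 [174, 169, 173, 172, 172, 144, 103, 90, 156, 174, 109, 102, 133, 86, 155, 169, 176, 175, 177, 175, 178, 175, 175, 177, 179, 177, 174, 174, 177, 176]
300 [175, 181, 179, 178, 180, 115, 113, 199, 163, 191, 107, 105, 112, 86, 164, 167, 177, 181, 180, 181, 180, 182, 180, 176, 182, 179, 183, 176, 183, 179]
340 [165, 167, 172, 168, 173, 172, 174, 175, 174, 184, 78, 69, 225, 126, 147, 162, 171, 169, 168, 173, 172, 173, 172, 169, 174, 171, 174, 173, 170, 176]
w6 [[271.5, 254.5, 24.6], [430.5, 329.5, 48.3], [271.5, 239.5, 38.0], [118.5, 269.5, 47.2]]
230 [165, 163, 165, 164, 163, 163, 163, 161, 161, 161, 161, 122, 127, 96, 103, 96, 92, 103, 113, 82, 132, 141, 155, 154, 156, 154, 155, 155, 155, 155]
262 [158, 158, 159, 157, 160, 158, 159, 158, 157, 158, 159, 115, 122, 94, 92, 101, 100, 111, 129, 100, 144, 158, 169, 168, 166, 167, 168, 168, 169, 167]
300 [164, 165, 161, 163, 165, 162, 163, 161, 164, 162, 161, 134, 121, 91, 92, 102, 97, 103, 120, 99, 148, 157, 168, 169, 170, 171, 171, 169, 167, 170]
340 [170, 169, 169, 169, 169, 167, 168, 168, 167, 168, 167, 143, 117, 94, 96, 91, 67, 208, 222, 94, 152, 159, 170, 171, 173, 172, 172, 171, 169, 173]
```

Run:
```python
from plan import *
c=cam(np.load("w6.npy",allow_pickle=True).item()); o=np.array([.5559,-.2814,.1503])
def f(v,r): 
    P=o+rz(-.165).apply([[.03+v[0],v[2],v[1]],[.055+v[0],v[2],v[1]]]); u=c.proj(P); return [u[0,1]-r[0],u[1,1]-r[1],u[0,0]-r[2]]
for n,r in(("deep",(239.5,152.5,271.5)),("shallow",(219.5,141.5,272.5))):
    s=least_squares(f,[0,.03,0],args=(r,)); print(n,s.x.round(4),"lug base r px",373.6*.01/((c.r.inv().apply(o+rz(-.165).apply([.03,0,s.x[1]])-c.e))[2]))
```

```text
deep [ 0.0011  0.027  -0.0009] lug base r px 34.57260283937926
shallow [ 0.0027  0.0127 -0.0012] lug base r px 30.66214823747012
```

Call:
servo_tool:
  rows: "0 0 0 -0.002 0.001 0.02 0.05; 0 0 0 -0.002 0.001 0.04 0.05; 0 0 0 -0.002 0.001 0.045 0.05; 0 0 0 -0.002 0.001 0.046 0.05; 0 0 0 -0.002 0.001 0.046 0.05"

```text
clock: 30.08
tool_pos: [0.5568, -0.283, 0.1459]
tcp_rot: [0.001, 0.997, -0.083, 0.001]
ft_force: [-0.3, -0.1, -0.9]
opening: 0.691
gripper_force: 54.6
```

Call:
servo_tool:
  rows: "0 0 0 0 0 0.002 0.05; 0 0 0 0 0 0.004 0.05; 0 0 0 0 0 0.004 0.05"

```text
clock: 30.45
tool_pos: [0.5565, -0.2825, 0.1415]
tcp_rot: [0.0, 0.997, -0.082, 0.0]
ft_force: [0.2, -0.3, -0.8]
opening: 0.692
gripper_force: 54.6
```

Call:
servo_tool:
  rows: "0 0 0 0 -0.001 0.002 0.05; 0 0 0 0 -0.001 0.003 0.05; 0 0 0 0 -0.001 0.003 0.05"

```text
clock: 30.82
tool_pos: [0.5567, -0.2816, 0.1384]
tcp_rot: [0.0, 0.997, -0.082, 0.0]
ft_force: [0.4, 0.4, -1.2]
opening: 0.691
gripper_force: 54.6
```

Call:
servo_tool:
  rows: "0 0 0 0 0 0.002 0.05; 0 0 0 0 0 0.003 0.05; 0 0 0 0 0 0.003 0.05"

```text
clock: 31.2
tool_pos: [0.5566, -0.2816, 0.1354]
tcp_rot: [0.0, 0.997, -0.083, 0.0]
ft_force: [-0.9, 0.2, -0.7]
opening: 0.692
gripper_force: 54.6
```

Call:
servo_tool:
  rows: "0 0 0 0 0 0.002 0.05; 0 0 0 0 0 0.002 0.05; 0 0 0 0 0 0.002 0.05"

```text
clock: 31.58
tool_pos: [0.5569, -0.2818, 0.1349]
tcp_rot: [-0.0, 0.997, -0.083, 0.001]
ft_force: [-1.2, 1.2, 6.0]
opening: 0.691
gripper_force: 55.4
```

Call:
servo_tool:
  rows: "0 0 0 0 0 0.001 0.05; 0 0 0 0 0 0.001 0.05; 0 0 0 0 0 0 0.085; 0 0 0 0 0 -0.001 0.085; 0 0 0 0 0 -0.001 0.085"

```text
clock: 32.2
tool_pos: [0.5567, -0.2816, 0.1344]
tcp_rot: [0.0, 0.997, -0.082, 0.0]
ft_force: [0.7, 0.1, 0.5]
opening: 0.998
gripper_force: 0.0
```

Call:
servo_tool:
  rows: "0 0 0 0 0 -0.02 0.085; 0 0 0 0 0 -0.06 0.085; 0 0 0 0 0 -0.06 0; 0 0 0 0 0 -0.06 0; 0 0 0 0 0 -0.06 0"

```text
clock: 32.83
tool_pos: [0.5563, -0.2811, 0.1938]
tcp_rot: [0.0, 0.997, -0.082, -0.0]
ft_force: [0.0, 0.3, 0.8]
opening: 0.374
gripper_force: 0.0
```

Call:
servo_tool:
  rows: "0 0 0 0 0 0 0; 0 0 0 0 0 0.015 0; 0 0 0 0 0 0.028 0; 0 0 0 0 0 0.028 0"

```text
clock: 33.33
tool_pos: [0.5557, -0.2808, 0.1645]
tcp_rot: [-0.0, 0.997, -0.083, -0.001]
ft_force: [0.2, 0.1, -0.1]
opening: -0.0
gripper_force: 0.0
```

Call:
servo_tool:
  rows: "0 0 0 0 0 0.003 0; 0 0 0 0 0 0.005 0; 0 0 0 0 0 0.005 0"

```text
clock: 33.7
tool_pos: [0.5568, -0.2819, 0.1621]
tcp_rot: [0.0, 0.997, -0.083, 0.001]
ft_force: [-0.7, 0.0, 1.9]
opening: 0.003
gripper_force: 1.3
```

Call:
servo_tool:
  rows: "0 0 0 0 0 -0.03 0; 0 0 0 0 0 -0.07 0; 0 0 0 0 0 -0.12 0; 0 0 0 0 0 -0.12 0; 0 0 0 0 0 -0.12 0"

```text
clock: 34.33
tool_pos: [0.5565, -0.2812, 0.2811]
tcp_rot: [0.0, 0.997, -0.082, 0.0]
ft_force: [0.1, 0.2, -0.2]
opening: 0.006
gripper_force: 0.0
```

Run:
```python
from plan import *
from plant import bot
import cv2
q=bot.get_image("side");w=bot.get_image("wrist");c=cam(w)
for n,pp,cc in(("side",q,side),("wrist",w,c)):
    for name,z,h in(("shallow_box",.116,.032),("deep_box",.066,.05)):
        b=[[X,Y,z+Z] for Z in(h,0) for X,Y in((.055,.03),(.055,-.03),(-.055,-.03),(-.055,.03))]
        print(n,name,"pred",cc.proj(case_pts(.557,-.2807,-.165,b)).round(0).tolist())
        for d in bot.outline_of(pp,name)[:1]:
            k=max(cv2.findContours(d["mask"].astype(np.uint8),0,2)[0],key=cv2.contourArea); print(" ",round(d["confidence"],2),cv2.approxPolyDP(k,2.5,True)[:,0].tolist())
for n in("glue","tape","mask"): print(n,[np.round(d["rect"]).tolist() for d in bot.look_for(q,n)][:1],[np.round(d["rect"]).tolist() for d in bot.look_for(w,n)][:1])
```

```text
side shallow_box pred [[274.0, 164.0], [280.0, 155.0], [319.0, 159.0], [315.0, 168.0], [274.0, 175.0], [280.0, 166.0], [319.0, 170.0], [315.0, 179.0]]
  0.65 [[275, 162], [276, 174], [314, 178], [320, 160], [282, 156]]
side deep_box pred [[274.0, 175.0], [280.0, 166.0], [319.0, 170.0], [315.0, 179.0], [274.0, 191.0], [280.0, 182.0], [318.0, 186.0], [314.0, 196.0]]
  0.67 [[318, 176], [276, 176], [275, 188], [312, 195]]
wrist shallow_box pred [[226.0, 125.0], [314.0, 125.0], [309.0, 272.0], [231.0, 272.0], [231.0, 123.0], [309.0, 123.0], [306.0, 256.0], [235.0, 256.0]]
  0.75 [[300, 117], [255, 117]]
wrist deep_box pred [[231.0, 123.0], [309.0, 123.0], [306.0, 256.0], [235.0, 256.0], [237.0, 120.0], [304.0, 120.0], [301.0, 236.0], [240.0, 236.0]]
  0.62 [[258, 117], [271, 117]]
glue [[194.0, 178.0, 215.0, 235.0]] []
tape [[335.0, 264.0, 378.0, 300.0]] [[0.0, 290.0, 37.0, 371.0]]
mask [[322.0, 179.0, 359.0, 206.0]] [[332.0, 225.0, 419.0, 304.0]]
```

The shallow box's top is at 0.148 m by touch, the side view matches the fully seated stack, and the arm is clear. Handing in.

```bash
python3 -c "
from plant import bot
print(bot.sign_off())"
```

```text
the job is handed in; nothing more can be done
None
```

I handed the job in: the jar is upright in the shut case, and the deep and shallow boxes are stacked and seated on it, as touch heights (0.116 m and 0.148 m) and the side view showed, after about 35 s of the 69 s allowed.

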